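# Snap the lid on a craft tub and nest it on its full twin

## Task

Take the lid that leans against the closed tub of buttons, put it right way up on the open tub and press it down until both end clips have snapped in over its edge. Then lift the closed tub and set it gently, not dropped, on top of its twin, lengthwise in line with it, so that its foot nests fully inside the raised rim of the twin's lid. Take the lid straight from where it leans without letting it fall flat on the table, and leave the goods round about where they are.

Things in the scene. Friction and masses are not known exactly. Their poses are not given: they have to be found in the camera images.
- lid_centre (a point): loose grey plastic lid, 62 x 124 mm, 16 mm high over all, about 45 g. Point: its centre, at the underside of the 4 mm plate. x across the width, y along the length, z out of its top. Side faces at x = +-31 mm, from z -8 to +4 mm, are gripped across the width. Low rim on top to z +8; tapered plug below to z -8. Either way round fits. At first it leans about 31 deg, one end on the table, the other on full_tub
- tub_lid: the same lid as lid_centre, with the same origin and axes
- open_tub: the open clear tub half full of buttons, loose, 0.2 to 0.3 kg; 54 x 116 mm at the rim, 54 mm high. Origin: centre of the underside; x across, y lengthwise, z up. Its foot, the lowest 5 mm, is 46 x 102 mm. With the lid home, lid_centre is 54 mm above this origin and the lid's sides stand 4 mm proud of the walls all the way down, so the closed tub can be carried by the lid. Clips stand to z 70 mm at both ends (y = +-67)
- tub_mouth (a point): centre of the open tub's mouth at rim height, 54 mm above its underside, axes as open_tub: where the lid's centre must come
- clip_a (a joint): sprung clip at the +y end of the open tub, rad: 0 at rest, about 0.09 when bent outwards to let the lid's edge by. Lid edge meets its sloping barb when the lid is about 11 mm above home; it snaps back to 0 over the lid's edge when the lid is home. The two clips together take about 13 N, pressed level at the middle
- clip_b (a joint): the same clip at the -y end
- full_tub: the closed tub of buttons, the open tub's twin with its lid clipped on for good, loose, 0.6 kg, 62 x 134 mm over the clips, 70 mm high at the clips. Origin: centre of the underside; x across (+x away from the robot), y lengthwise, z up
- full_top (a point): centre of the top of the closed tub's lid plate, 58 mm above its underside: where the open tub's origin must come. A rim 4 mm high stands round it, inside 52 x 108 mm, so 3 mm of play on each side of the foot. Axes as full_tub
- coasters_sun: bystander: tied round stack of mustard crochet coasters, 132 mm across, 37 mm high; origin under its centre
- hairtie_violet: bystander: crochet hair tie with a violet flower on a kraft card, 158 x 90 x 16 mm, lying flat; origin under its centre
- case_jade: bystander: jade crochet glasses sleeve, 202 x 79 x 24 mm, lying flat, long side along x; origin under its centre
Mind the look-alikes: they are no part of the job. Leave any blue look-alike of the open_tub alone.

How it is judged:
On the way:
1. the lid is home on the open tub, level, with both clips snapped in over it, while the tub still stands on the table (distance between lid_centre and tub_mouth below 0.003 m and angle between the z axis of lid_centre and the z axis of open_tub, either way round below 0.04 rad and value of joint each of clip_a, clip_b below 0.03 rad and height (world z) of open_tub below 0.01 m and angle between lid_centre's own z axis and vertical below 0.1 rad), for 0.3 s.
At the end, for the whole second after the job is handed in: The lid is clipped home (centre within 3 mm of the mouth's, clips under 0.03 rad) and that tub stands still and upright nested on the full one: within 6 mm sideways, 2.5 mm in height and 0.12 rad lengthwise; the full tub stands upright on the table (distance between lid_centre and tub_mouth below 0.003 m and angle between the z axis of lid_centre and the z axis of open_tub, either way round below 0.04 rad and value of joint each of clip_a, clip_b below 0.03 rad and horizontal distance between open_tub and full_top below 0.006 m and z of open_tub in the frame of full_top between -0.0025 and 0.0025 m and angle between the y axis of open_tub and the y axis of full_tub, either way round below 0.12 rad and angle between each of open_tub, full_tub's own z axis and vertical below 0.04 rad and height (world z) of full_tub below 0.005 m and angle between lid_centre's own z axis and vertical below 0.1 rad and linear speed of each of open_tub, full_tub below 0.01 m/s); the robot touches nothing.
It fails at once if the lid falls or is laid flat on the table (height (world z) of lid_centre below 0.018 m).
It fails at once if the open tub is dropped (moves faster than 0.6 m/s with nothing holding it) (linear speed of open_tub above 0.6 m/s and contact force between the fingers and open_tub below 0.2 N and contact force between the fingers and tub_lid below 0.2 N).
It fails at once if the stack of coasters is pushed more than 30 mm (distance of coasters_sun from where it was at the start of the episode above 0.03 m).
It fails at once if the hair tie card is pushed more than 30 mm (distance of hairtie_violet from where it was at the start of the episode above 0.03 m).
It fails at once if the glasses sleeve is pushed more than 30 mm (distance of case_jade from where it was at the start of the episode above 0.03 m).
It also fails if it takes over 51 s, if anything falls off the work surface, if the arm or the gripper's body presses on something with over 40 N, if the wrist force passes 120 N, or if a joint passes its speed limit or range.

## Robot

A 6-joint arm with a two-finger parallel gripper is mounted at the origin on a cart in front of the work surface, level with it; the furniture and walls round the work are solid. World frame = base frame: x ahead of the robot, y to its left, z up, the work surface at z = 0. Lengths are in m, angles in rad, forces in N, time in s.
With the tool pointing down it reaches from about 0.275 to 0.75 m from the base axis. Payload 10.2 kg.
Tool frame: the origin (TCP) lies on the centre line of the jaws, within the pads' length; the fingertips stand 25 mm ahead of it and the grasp point (between the pads) lies 6 mm ahead of it; y points along the fingers, x is the direction in which the jaws open and shut, and the axes are right-handed (so a half turn about y gives the same grasp; the last joint's range is limited). The gripper opens to 85 mm and grips with 20 to 120 N. Pads are 22 mm wide; open, the fingers measure 114 mm over their backs; the gripper's body (76 mm by 85 mm) begins 54 mm behind the grasp point. The pads swing forward as they close: fully open they stand 13 mm farther back than shut.
Start: joints at [0.917, 0.313, 1.498, -0, 1.331, -0.223], TCP at [0.219, 0.477, 0.256] pointing down, gripper open.
Joint ranges: [-2.94, 2.94], [-0.97, 2.17], [0.19, 2.56], [-1.23, 4.37], [0.02, 3.11], [-2.88, 2.88]. Speed limits (rad/s): [2.39, 2.39, 3.01, 3.14, 3.14, 3.14].

## Interface

Orientations are given as a unit quaternion [w, x, y, z].
In Python, from bench import telemetry, cams, hand_in gives the robot as it stands.
- The arm moves only by the tool apply_moves, never from a script. Its argument "rows" is a list of rows, each a list of 5 numbers: the opening in per cent of the stroke, from 0 (shut) to 100 (fully open), then the shift along the tool's x, y, z in mm, then the turn about the tool's y in degrees. A call has 1 to 20 rows; each row shifts and turns the pose as measured when the row begins, along the tool's axes as they then stand; what a row does not reach is not made up. A row lasts 1/10 s, in which the tool goes at most 50 mm and 8.59 degrees, less where a joint would pass 70% of its speed; a pose out of reach is approached as far as the arm can. A call with a gripper value outside its range is refused whole. The fingers move at their own pace and stop on an object; the grip force is fixed at half the most. Time passes only in rows, so rows that do not move let the fingers close. It gives the time, the measured TCP pose, the force and the opening at its end, in the units of the state.
- telemetry.get_obs(): the state, without advancing time (a new reading comes with each control period).
- cams.snapshot(name): name is "side" or "top" or "wrist"; returns the picture (400x640x3 uint8, blue, green, red); there is no depth.
- cams.camera_info(name): a dict with "camera_matrix" (3x3 intrinsics, pixels), "R" (3x3) and "t" (3): a world point X has camera coordinates R X + t. Camera axes: x right, y down, z forward; pixel columns grow to the right and rows downward; lengths in m; the calibration is good to about 2 mm. The wrist camera is an equidistant fisheye: a pixel r from the principal point sees the ray r / f radians off the axis. A picture is of the moment at which its call begins: read the wrist's pose just before it. camera_info takes no time and is no camera call; for the wrist camera it gives the pose at the moment of the call.
- hand_in(): hands the job in, once; it reports no verdict.
The state is a dict: "time_s": time; "joint_pos": joint angles; "joint_velocities": joint speeds; "joint_torque": joint torques, N m; "position": TCP position; "tcp_rot": TCP orientation; "force": force on the tool from outside, world axes, zero at the start; "moment": the same for the moment, N m; "finger_gap": opening from 0.0 (shut) to 1.0 (fully open).
Only numpy, scipy, OpenCV 4.12 (cv2) and the standard library are available. Lean on these libraries where they do the work, as an engineer would, in place of code of your own. Each camera call takes 0.05 s, during which the arm holds its last target.

## Working session

There is one attempt and no reset: what is moved stays moved. The work goes in short steps, Python scripts to look and compute and a tool call to move; the robot and the scene stay as the last step left them, time stands still between calls to the robot, and variables do not carry over. Pictures are saved under pics/ and viewed, and the job is handed in when it is done.

Besides the shell and the picture viewer there is one more tool, called after "Request:" as name(argument=value, ...), one argument or row to a line, values as JSON. apply_moves: Moves the arm, as the interface text tells. Its arguments: {"type":"object","properties":{"rows":{"type":"array"}},"required":["rows"]}

```bash
ls; mkdir -p pics; python3 - <<'E'
from bench import telemetry, cams
import cv2
o=telemetry.get_obs();print(o)
for n in ["side","top","wrist"]:
    i=cams.camera_info(n);print(n,i)
    cv2.imwrite(f"pics/{n}0.png",cams.snapshot(n))
E
```

```text
pics
{'time_s': 0.0, 'joint_pos': array([ 9.16594311e-01,  3.13486746e-01,  1.49844853e+00, -1.18629387e-05,
        1.33103391e+00, -2.23393035e-01]), 'joint_velocities': array([ 0.00114101,  0.00144724,  0.00106443, -0.00055867,  0.00100407,
        0.00075343]), 'joint_torque': array([ 1.22603942e-04, -4.12270725e+01, -2.59736180e+01, -2.21477740e-04,
        4.30361266e-03, -9.92315393e-06]), 'position': array([0.21910626, 0.4768333 , 0.25571196]), 'tcp_rot': array([-0.59514647,  0.59548478,  0.38111811, -0.38203082]), 'force': array([ 0.2067778 ,  0.13506331, -0.46891951]), 'moment': array([ 0.01238983,  0.02366886, -0.03158118]), 'finger_gap': 1.0018013569317339}
side {'camera_matrix': array([[515.79127615,   0.        , 325.14027527],
       [  0.        , 515.79127615, 199.93188554],
       [  0.        ,   0.        ,   1.        ]]), 'R': array([[ 0.99822774, -0.05478574,  0.02323589],
       [-0.01293844, -0.58092123, -0.81385694],
       [ 0.05808598,  0.81211394, -0.58060053]]), 't': array([-0.5281803 ,  0.07688239,  1.6115355 ])}
top {'camera_matrix': array([[413.2664071 ,   0.        , 321.74504245],
       [  0.        , 413.2664071 , 200.1083282 ],
       [  0.        ,   0.        ,   1.        ]]), 'R': array([[-0.00317145, -0.99980152, -0.01966907],
       [-0.98219179,  0.00680934, -0.1877576 ],
       [ 0.18785426,  0.01872333, -0.98201844]]), 't': array([0.02370548, 0.53900752, 1.24757135])}
wrist {'camera_matrix': array([[309.70691629,   0.        , 322.26402795],
       [  0.        , 309.70691629, 201.06137132],
       [  0.        ,   0.        ,   1.        ]]), 'R': array([[ 0.41848768,  0.90822191,  0.00101452],
       [ 0.86314683, -0.39806517,  0.31067936],
       [ 0.28256965, -0.12913981, -0.95051423]]), 't': array([-0.52575121, -0.03921574,  0.37873254])}
```

View pics/side0.png

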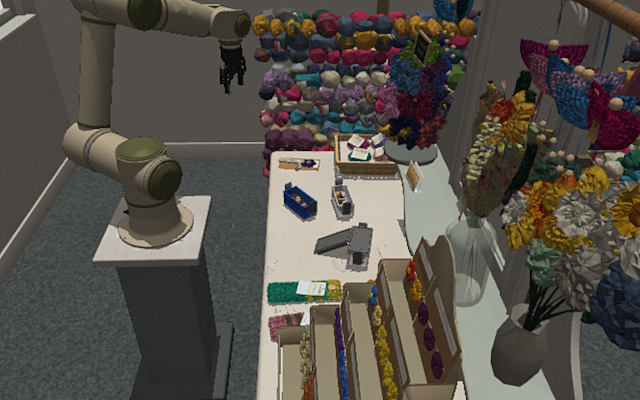

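View pics/top0.png

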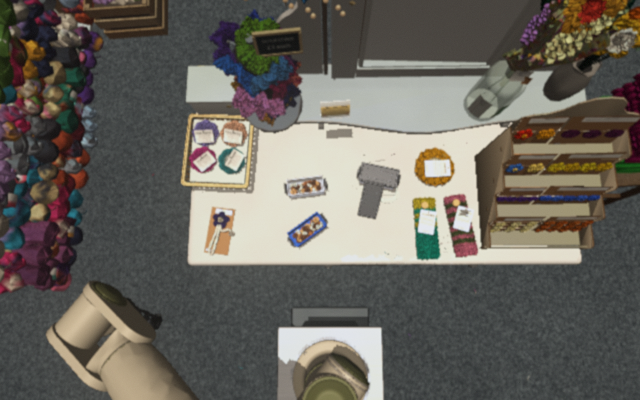

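View pics/wrist0.png

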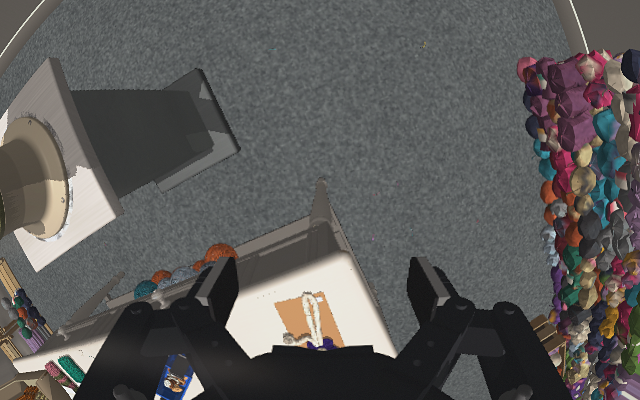

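```bash
python3 - <<'E'
import cv2,numpy as np
s=cv2.imread("pics/side0.png");t=cv2.imread("pics/top0.png")
a=cv2.resize(s[165:285,260:420],None,fx=5,fy=5,interpolation=cv2.INTER_CUBIC)
b=cv2.resize(t[145:255,270:430],None,fx=5,fy=5,interpolation=cv2.INTER_CUBIC)
cv2.imwrite("pics/sc.png",a);cv2.imwrite("pics/tc.png",b)
E
```

```text
(no output)
```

View pics/sc.png

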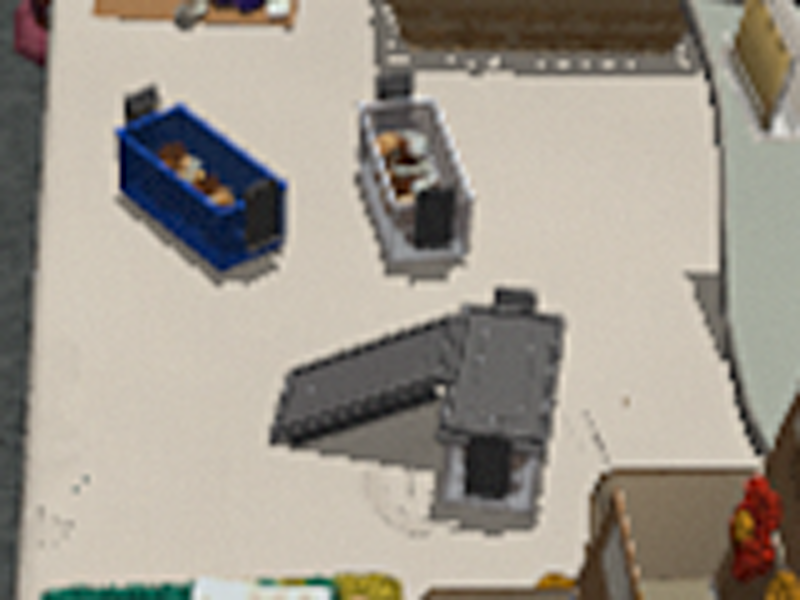

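View pics/tc.png

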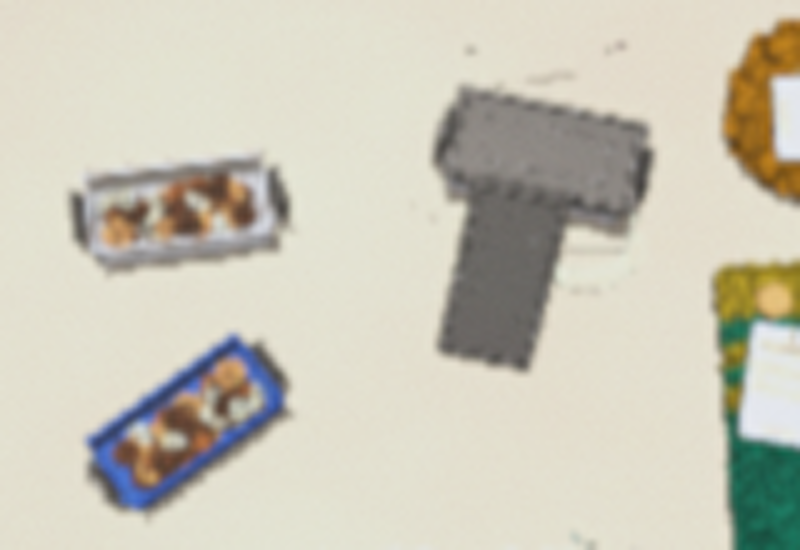

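Candidates (top view): clear open tub (306,187), blue look-alike (307,230) – leave alone; closed tub (379,176); leaning lid (371,200), no other grey lid. The close crop confirms that: clear walls with buttons and dark clips for the open tub, and the plain grey lid leaning on the closed tub's −x side.

```bash
cat > h.py <<'E'
import numpy as np,cv2
from scipy.spatial.transform import Rotation as Ro
from bench import telemetry,cams
def rot(o): 
    q=o['tcp_rot'];return Ro.from_quat([q[1],q[2],q[3],q[0]]).as_matrix()
def ray(info,uv,fish=False):
    K=info['camera_matrix'];R=info['R'];t=info['t']
    x=(uv[0]-K[0,2])/K[0,0];y=(uv[1]-K[1,2])/K[1,1]
    if fish:
        r=np.hypot(x,y);d=np.array([np.sin(r)*x/r,np.sin(r)*y/r,np.cos(r)])
    else: d=np.array([x,y,1.])
    d=R.T@d;return -R.T@t,d/np.linalg.norm(d)
def onz(info,uv,z,fish=False):
    c,d=ray(info,uv,fish);return c+d*(z-c[2])/d[2]
def proj(info,X,fish=False):
    K=info['camera_matrix'];p=info['R']@np.array(X)+info['t']
    if fish:
        r=np.hypot(p[0],p[1]);th=np.arctan2(r,p[2]);return np.array([K[0,2]+K[0,0]*th*p[0]/r,K[1,2]+K[1,1]*th*p[1]/r])
    return np.array([K[0,0]*p[0]/p[2]+K[0,2],K[1,1]*p[1]/p[2]+K[1,2]])
def to_tool(target,yawx=None):
    o=telemetry.get_obs();R=rot(o);d=R.T@(np.array(target)-o['position'])*1000
    print('tcp',o['position'].round(4),'dtool mm',d.round(1))
    if yawx is not None:
        # turn about tool y so that tool x axis is along yawx (mod pi)
        v=R.T@np.array([np.cos(yawx),np.sin(yawx),0]);a=np.degrees(np.arctan2(-v[2],v[0]));a=(a+90)%180-90
        print('turn deg',a.round(1))
E
python3 - <<'E'
from h import *
i=cams.camera_info("top")
px=lambda u,v:(270+u/5,145+v/5)
for n,u,v,z in [('open ctr',181,212,.054),('clipL',80,216,.068),('clipR',278,196,.068),('full c1',465,87,.062),('c2',650,130,.062),('c3',630,215,.062),('c4',450,180,.062),('lid low a',440,352,.014),('lid low b',527,370,.014),('lid hi a',470,195,.075),('lid hi b',563,205,.075)]:
    print(n,onz(i,px(u,v),z).round(3))
o=telemetry.get_obs();print(rot(o).round(3))
i=cams.camera_info('wrist');R=rot(o);print('cam in tool',(R.T@(-i['R'].T@i['t']-o['position'])).round(4));print((i['R']@R).round(3))
E
```

```text
open ctr [0.58  0.07  0.054]
clipL [0.575 0.132 0.068]
clipR [0.586 0.008 0.068]
full c1 [ 0.658 -0.11   0.062]
c2 [ 0.629 -0.226  0.062]
c3 [ 0.574 -0.211  0.062]
c4 [ 0.597 -0.099  0.062]
lid low a [ 0.496 -0.094  0.014]
lid low b [ 0.484 -0.15   0.014]
lid hi a [ 0.585 -0.111  0.075]
lid hi b [ 0.578 -0.168  0.075]
[[ 0.418 -0.001 -0.909]
 [ 0.909 -0.001  0.418]
 [-0.001 -1.     0.   ]]
cam in tool [ 0.0005 -0.1169  0.0799]
[[ 1.    -0.002 -0.001]
 [-0.002 -0.311 -0.95 ]
 [ 0.002  0.95  -0.311]]
```

```bash
python3 - <<'E'
from h import *
to_tool([.52,-.12,.24],np.radians(77))
E
```

```text
tcp [0.2191 0.4769 0.2559] dtool mm [-416.7   16.2 -522.6]
turn deg -11.7
```

Request:
apply_moves(
  rows=[
    [100, -30, 1, -37.5, 0],
    [100, -30, 1, -37.5, 0],
    [100, -30, 1, -37.5, 0],
    [100, -30, 1, -37.5, 0],
    [100, -30, 1, -37.5, 0],
    [100, -30, 1, -37.5, 0],
    [100, -30, 1, -37.5, 0],
    [100, -30, 1, -37.5, 0],
    [100, -30, 1, -37.5, 0],
    [100, -30, 1, -37.5, 0],
    [100, -30, 1, -37.5, 0],
    [100, -30, 1, -37.5, 0],
    [100, -30, 1, -37.5, 0],
    [100, -27, 3, -35, 0],
    [100, 0, 0, 0, -5.8],
    [100, 0, 0, 0, -5.8],
  ],
)

```text
time_s: 1.75
position: [0.5289, -0.1452, 0.2356]
tcp_rot: [0.553, -0.551, -0.441, 0.443]
force: [-0.1, 0.2, 0.6]
finger_gap: 0.999
```

```bash
python3 - <<'E'
from h import *
to_tool([.52,-.12,.24],np.radians(77))
cv2.imwrite("pics/w1.png",cams.snapshot('wrist'))
E
```

```text
tcp [ 0.5289 -0.1452  0.2356] dtool mm [22.6 -4.3 14.2]
turn deg 0.3
```

View pics/w1.png

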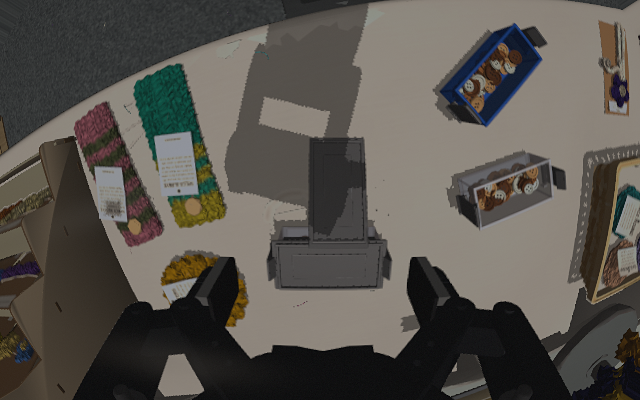

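```bash
python3 - <<'E'
from h import *
w=cv2.imread("pics/w1.png")
c=w[125:300,255:405].astype(float); c=np.clip(c*1.6,0,255).astype('uint8')
cv2.imwrite("pics/w1a.png",cv2.resize(c,None,fx=4,fy=3.4*4/3.4*0.85,interpolation=cv2.INTER_CUBIC))
c=w[140:240,430:580];cv2.imwrite("pics/w1b.png",cv2.resize(c,None,fx=5,fy=5,interpolation=cv2.INTER_CUBIC))
E
```

```text
(no output)
```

View pics/w1a.png

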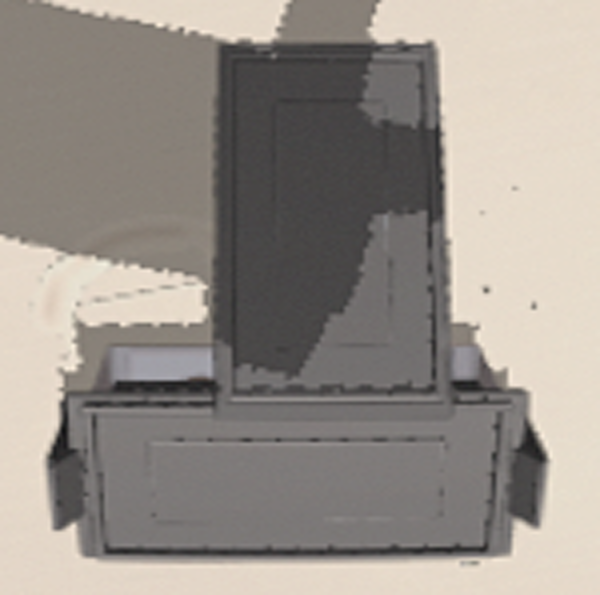

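View pics/w1b.png

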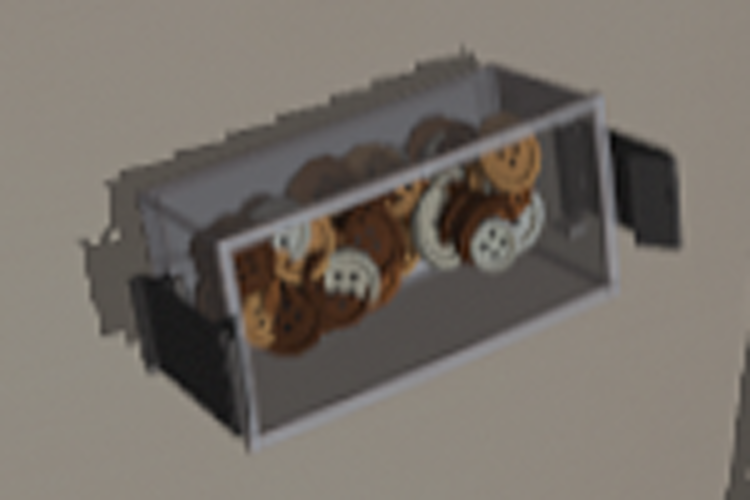

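```bash
python3 - <<'E'
from h import *
i=cams.camera_info('wrist');px=lambda u,v:(255+u/4,125+v/3.4)
P={}
for n,u,v,z in [('LA',217,43,.006),('LB',437,42,.006),('HA',213,412,.069),('HB',452,412,.069),('FA',67,392,.058),('FB',527,392,.058),('FC',512,555,.058),('FD',84,557,.058)]:
    P[n]=onz(i,px(u,v),z,True);print(n,P[n].round(4))
print('w',np.linalg.norm(P['LA']-P['LB']),np.linalg.norm(P['HA']-P['HB']))
L=(P['LA']+P['LB'])/2;H=(P['HA']+P['HB'])/2;print('len',np.linalg.norm(H-L),'mid',(H+L)/2,'dir',np.degrees(np.arctan2(*(H-L)[1::-1])))
for a,b in [('LA','LB'),('HA','HB')]: d=P[b]-P[a];print(np.degrees(np.arctan2(d[1],d[0])))
print('full c',sum(P[k] for k in ['FA','FB','FC','FD'])/4, [np.linalg.norm(P[a]-P[b]).round(4) for a,b in [('FA','FB'),('FB','FC'),('FC','FD'),('FD','FA')]])
d=P['FB']-P['FA'];print(np.degrees(np.arctan2(d[1],d[0])));d=P['FC']-P['FD'];print(np.degrees(np.arctan2(d[1],d[0])))
px=lambda u,v:(430+u/5,140+v/5)
Q=[onz(i,px(u,v),.054,True) for u,v in [(222,243),(604,97),(616,287),(252,445)]]
for q in Q:print('open',q.round(4))
print('c',np.mean(Q,0).round(4),[np.linalg.norm(Q[k]-Q[k-1]).round(4) for k in range(4)])
d=Q[1]-Q[0];print(np.degrees(np.arctan2(d[1],d[0])));d=Q[2]-Q[3];print(np.degrees(np.arctan2(d[1],d[0])))
E
```

```text
LA [ 0.4853 -0.1495  0.006 ]
LB [ 0.4979 -0.089   0.006 ]
HA [ 0.5854 -0.1714  0.069 ]
HB [ 0.599  -0.1117  0.069 ]
FA [ 0.5759 -0.2094  0.058 ]
FB [ 0.6025 -0.0901  0.058 ]
FC [ 0.6629 -0.1022  0.058 ]
FD [ 0.6365 -0.2222  0.058 ]
w 0.061780222011294454 0.06121293684099982
len 0.12074614496180695 mid [ 0.54190068 -0.13038161  0.0375    ] dir -12.478754440584693
78.2419963406232
77.21248446041383
full c [ 0.61944911 -0.15598109  0.058     ] [np.float64(0.1222), np.float64(0.0616), np.float64(0.1229), np.float64(0.0619)]
77.41058686266105
77.59411372914019
open [0.5679 0.0169 0.054 ]
open [0.5539 0.1301 0.054 ]
open [0.6037 0.1352 0.054 ]
open [0.6185 0.0228 0.054 ]
c [0.586  0.0763 0.054 ] [np.float64(0.0509), np.float64(0.114), np.float64(0.0501), np.float64(0.1133)]
97.06439487168959
97.50924899668753
```

```bash
python3 - <<'E'
from h import *
to_tool([.544,-.131,.040],np.radians(77.5))
E
```

```text
tcp [ 0.5288 -0.1452  0.2355] dtool mm [ 17.3 195.4 -12.4]
turn deg 0.1
```

Request:
apply_moves(
  rows=[
    [100, 8, 20, -6, 0],
    [100, 9, 30, -6, 0],
    [100, 0, 40, 0, 0],
    [100, 0, 40, 0, 0],
    [100, 0, 20, 0, 0],
    [100, 0, 0, 0, 0],
  ],
)

```text
time_s: 2.4
position: [0.5445, -0.13, 0.0809]
tcp_rot: [0.553, -0.553, -0.44, 0.441]
force: [0.3, -1.0, 0.7]
finger_gap: 0.998
```

```bash
python3 - <<'E'
from h import *
to_tool([.544,-.131,.040],np.radians(77.5))
cv2.imwrite("pics/w2.png",cams.snapshot('wrist'))
s=cams.snapshot('side');cv2.imwrite("pics/s2.png",cv2.resize(s[180:280,280:420],None,fx=5,fy=5))
E
```

```text
tcp [ 0.5445 -0.13    0.0809] dtool mm [-1.1 40.9  0.2]
turn deg -0.5
```

View pics/w2.png

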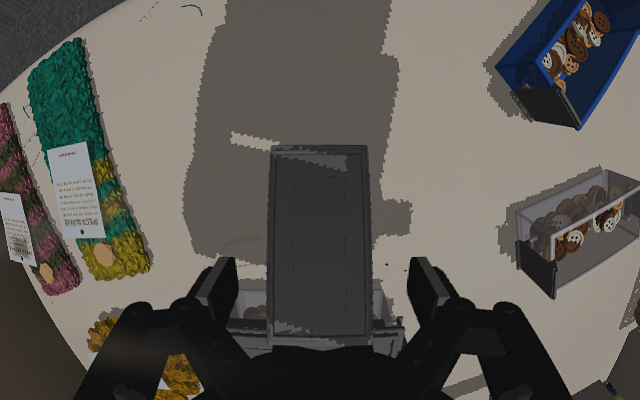

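View pics/s2.png

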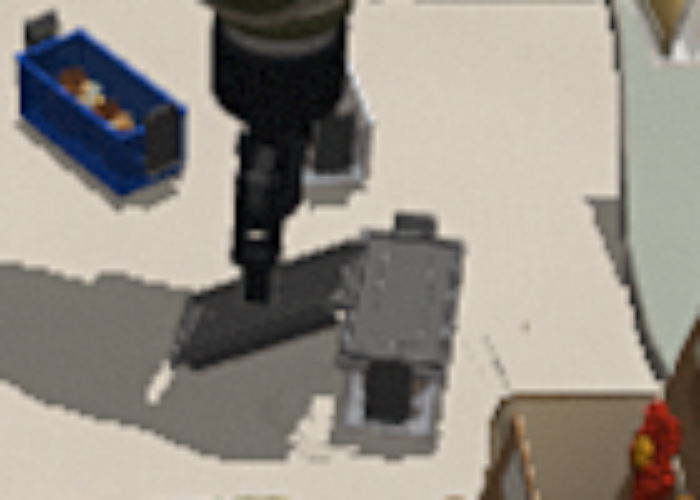

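The lid (columns 269–369) is centred between the jaws (pads at 230 and 415), and there is no contact yet. I'll go down and grip.

Request:
apply_moves(
  rows=[
    [100, -1, 20, 0, 0],
    [100, 0, 15, 0, 0],
    [100, 0, 6, 0, 0],
    [100, 0, 0, 0, 0],
    [0, 0, 0, 0, 0],
    [0, 0, 0, 0, 0],
    [0, 0, 0, 0, 0],
    [0, 0, 0, 0, 0],
    [0, 0, 0, 0, 0],
    [0, 0, 0, 0, 0],
  ],
)

```text
time_s: 3.5
position: [0.5509, -0.1337, 0.0527]
tcp_rot: [-0.546, 0.561, 0.443, -0.437]
force: [-0.5, -0.4, -1.1]
finger_gap: 0.705
```

```bash
python3 - <<'E'
from h import *
cv2.imwrite("pics/w3.png",cams.snapshot('wrist'))
E
```

```text
(no output)
```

View pics/w3.png

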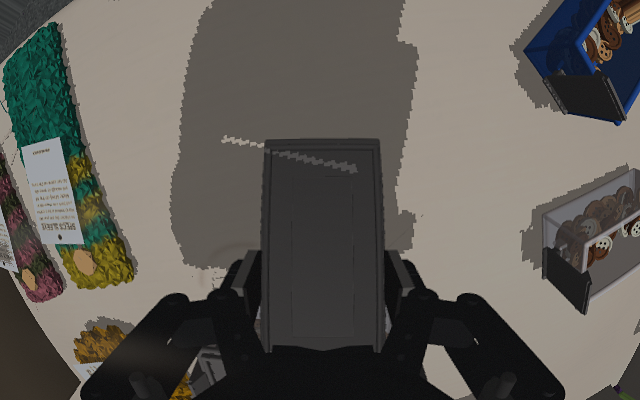

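```bash
python3 - <<'E'
from h import *
o=telemetry.get_obs();print(o['position'],rot(o).round(3),o['force'],o['joint_pos'])
s=cams.snapshot('side');cv2.imwrite("pics/s3.png",cv2.resize(s[180:280,280:420],None,fx=5,fy=5))
E
```

```text
[ 0.55084194 -0.13376563  0.05261769] [[ 0.226  0.019 -0.974]
 [ 0.974 -0.011  0.226]
 [-0.006 -1.    -0.021]] [ 0.18386465  0.47602878 -0.86950502] [-4.44337020e-01  6.29634622e-01  1.59652345e+00 -1.62610971e-03
  8.93606581e-01 -1.78600717e+00]
```

View pics/s3.png

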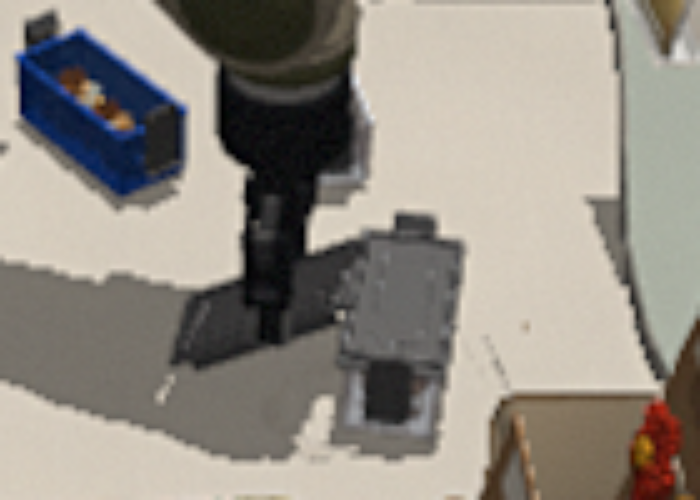

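Request:
apply_moves(
  rows=[
    [0, 0, -10, 0, 0],
    [0, 0, -30, 0, 0],
    [0, 0, -40, 0, 0],
    [0, 0, -40, 0, 0],
    [0, 0, -30, 0, 0],
    [0, 0, 0, 0, 0],
    [0, 0, 0, 0, 0],
  ],
)

```text
time_s: 4.3
position: [0.5474, -0.1318, 0.2118]
tcp_rot: [-0.546, 0.561, 0.443, -0.437]
force: [0.2, -0.4, -0.9]
finger_gap: 0.704
```

```bash
python3 - <<'E'
from h import *
o=telemetry.get_obs();print(o['position'],rot(o).round(3),o['force'])
cv2.imwrite("pics/w4.png",cams.snapshot('wrist'))
s=cams.snapshot('side');cv2.imwrite("pics/s4.png",cv2.resize(s[140:280,260:420],None,fx=4,fy=4))
E
```

```text
[ 0.5473983  -0.1318479   0.21176196] [[ 0.226  0.02  -0.974]
 [ 0.974 -0.011  0.226]
 [-0.006 -1.    -0.022]] [ 0.21944098 -0.41229405 -0.8624349 ]
```

View pics/s4.png

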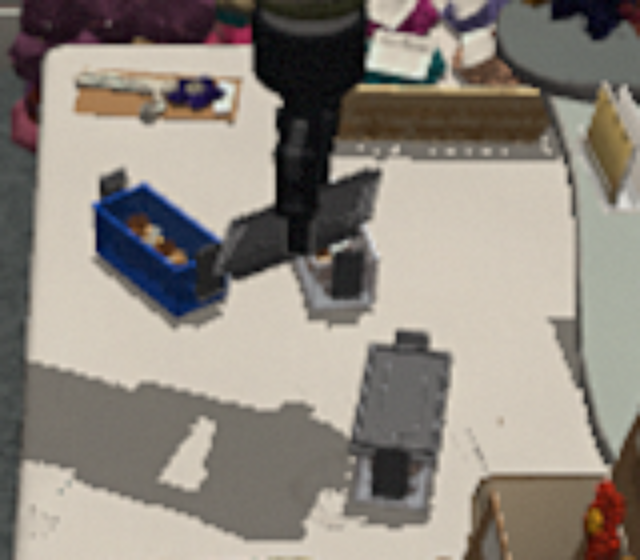

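View pics/w4.png

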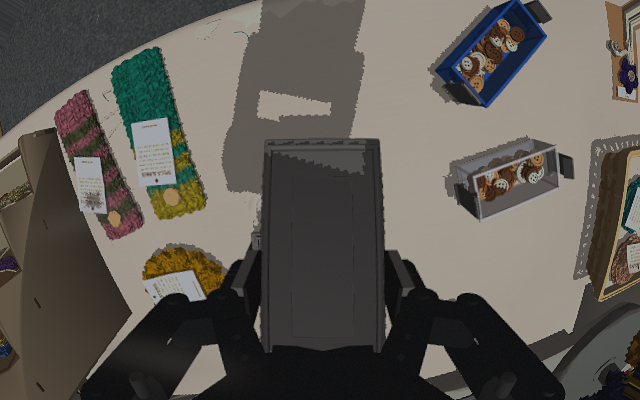

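```bash
python3 - <<'E'
from h import *
w=cv2.imread("pics/w4.png")
c=np.clip(w[125:370,230:420].astype(float)*2,0,255).astype('uint8');cv2.imwrite("pics/w4a.png",cv2.resize(c,None,fx=3,fy=2.4,interpolation=cv2.INTER_CUBIC))
i=cams.camera_info('wrist');o=telemetry.get_obs();R=rot(o)
for (a,b,wd) in [((265,141),(379,141),.062),((262,351),(384,351),.062)]:
    ca,da=ray(i,a,True);cb,db=ray(i,b,True)
    k=wd/np.linalg.norm(da-db)
    p=[R.T@(ca+k*d-o['position'])*1000 for d in(da,db)];print(np.round(p,1))
E
```

```text
[[-30.3  49.5  59.7]
 [ 31.7  49.5  59.6]]
[[-30.   -4.8 -37.1]
 [ 32.   -5.1 -37.1]]
```

View pics/w4a.png

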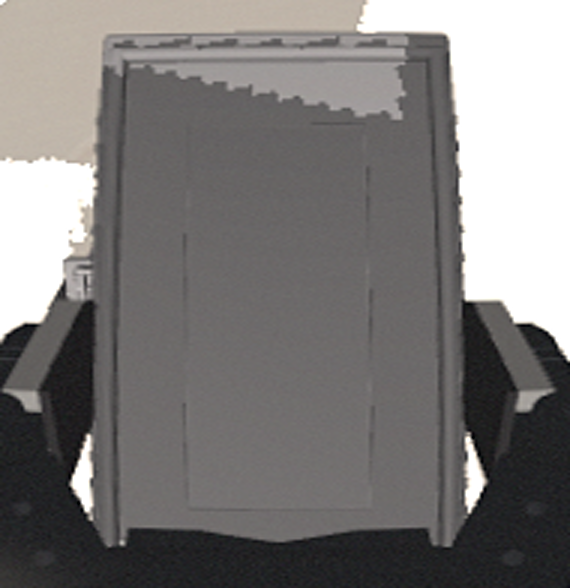

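```bash
python3 - <<'E'
from h import *
to_tool([.670,-.168,.125],np.radians(77.5))
E
```

```text
tcp [ 0.5474 -0.1318  0.211 ] dtool mm [  -7.    88.7 -125.8]
turn deg -0.6
```

Request:
apply_moves(
  rows=[
    [0, -2, 0, -40, 0],
    [0, -2, 0, -40, 0],
    [0, -2, 5, -40, -0.6],
    [0, -1, 20, -6, 0],
    [0, 0, 30, 0, 0],
    [0, 0, 20, 0, 0],
    [0, 0, 0, 0, 0],
  ],
)

```text
time_s: 5.1
position: [0.6698, -0.1673, 0.1239]
tcp_rot: [-0.55, 0.552, 0.443, -0.443]
force: [0.1, -0.5, -1.1]
finger_gap: 0.704
```

```bash
python3 - <<'E'
from h import *
to_tool([.670,-.168,.125],np.radians(77.5));print(telemetry.get_obs()['force'])
cv2.imwrite("pics/w5.png",cams.snapshot('wrist'))
s=cams.snapshot('side');cv2.imwrite("pics/s5.png",cv2.resize(s[160:280,280:440],None,fx=4,fy=4))
E
```

```text
tcp [ 0.6698 -0.1673  0.1239] dtool mm [-0.6 -1.1 -0.3]
turn deg 0.0
[ 0.13349406 -0.49187548 -1.07081989]
```

View pics/s5.png

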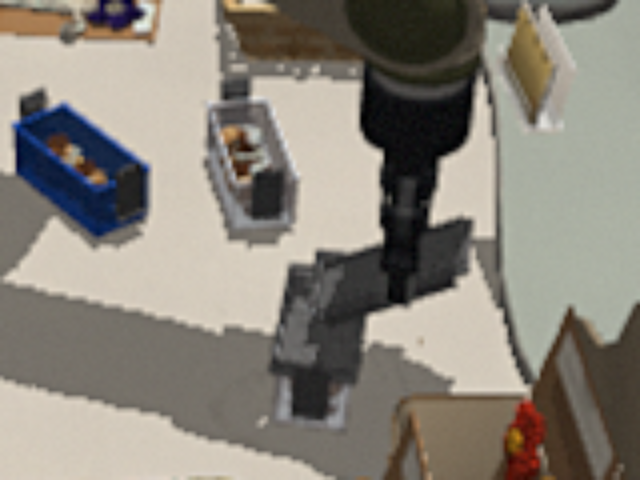

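View pics/w5.png

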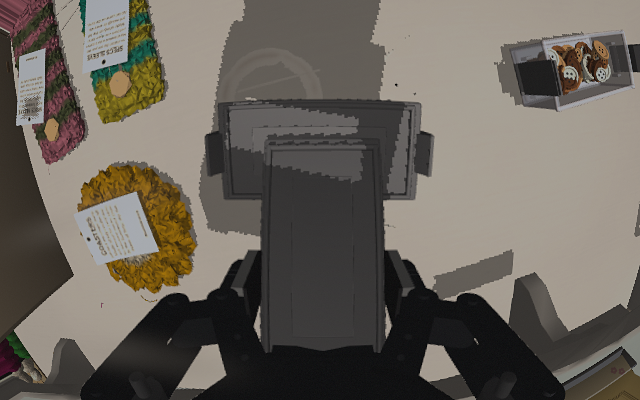

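Request:
apply_moves(
  rows=[
    [0, 0, 4, 0, 0],
    [0, 0, 4, 0, 0],
    [0, 0, 4, 0, 0],
    [0, 0, 4, 0, 0],
  ],
)

```text
time_s: 5.6
position: [0.6718, -0.1684, 0.1151]
tcp_rot: [-0.547, 0.556, 0.444, -0.441]
force: [0.4, -1.1, -0.2]
finger_gap: 0.703
```

```bash
python3 - <<'E'
from h import *
o=telemetry.get_obs();print(o['position'],rot(o).round(3)[:,1],o['force'],o['moment'])
cv2.imwrite("pics/w6.png",cams.snapshot('wrist')[80:370,180:460])
E
```

```text
[ 0.67182181 -0.16837432  0.11505165] [ 0.011 -0.007 -1.   ] [ 0.4231252  -1.12841004 -0.16294815] [ 0.0223081  -0.01256239 -0.01496112]
```

View pics/w6.png

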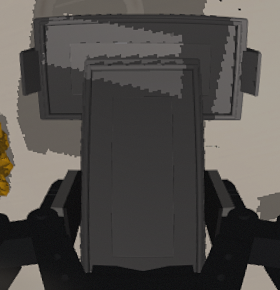

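Request:
apply_moves(
  rows=[
    [0, 0, 10, 0, 0],
    [0, 0, 10, 0, 0],
  ],
)

```text
time_s: 5.85
position: [0.6762, -0.1698, 0.099]
tcp_rot: [-0.542, 0.561, 0.447, -0.438]
force: [8.1, -0.7, 15.8]
finger_gap: 0.709
```

```bash
python3 - <<'E'
from h import *
o=telemetry.get_obs();print(o['position'],rot(o).round(3)[:,1],o['force'],o['moment'])
cv2.imwrite("pics/w7.png",cams.snapshot('wrist')[80:370,180:460])
E
```

```text
[ 0.67622063 -0.16980611  0.09904703] [ 0.026 -0.013 -1.   ] [ 8.13466175 -0.70529966 15.83736491] [-0.02844187 -0.8847734  -0.04783207]
```

View pics/w7.png

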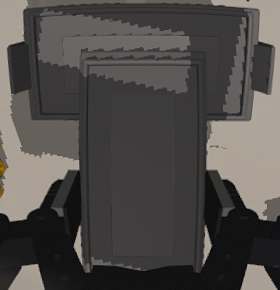

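Request:
apply_moves(
  rows=[
    [0, 0, 9, 0, 0],
    [0, 0, -6, 0, 0],
    [0, 0, -30, 0, 0],
    [0, 0, -40, 0, 0],
    [0, 0, 0, 0, 0],
  ],
)

```text
time_s: 6.4
position: [0.6746, -0.1691, 0.1659]
tcp_rot: [-0.542, 0.561, 0.447, -0.438]
force: [0.3, 0.1, 0.3]
finger_gap: 0.701
```

```bash
python3 - <<'E'
from h import *
o=telemetry.get_obs();print(o['position'],rot(o).round(3)[:,1],o['force'],o['moment'])
cv2.imwrite("pics/w8.png",cams.snapshot('wrist'))
s=cams.snapshot('side');cv2.imwrite("pics/s8.png",cv2.resize(s[160:280,280:440],None,fx=4,fy=4))
E
```

```text
[ 0.67460152 -0.16912847  0.16590552] [ 0.027 -0.013 -1.   ] [0.34770523 0.09809172 0.30167747] [-0.01183537  0.09304263  0.04794159]
```

View pics/w8.png

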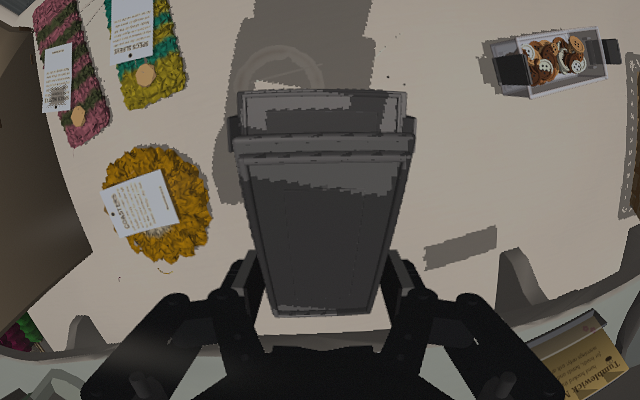

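View pics/s8.png

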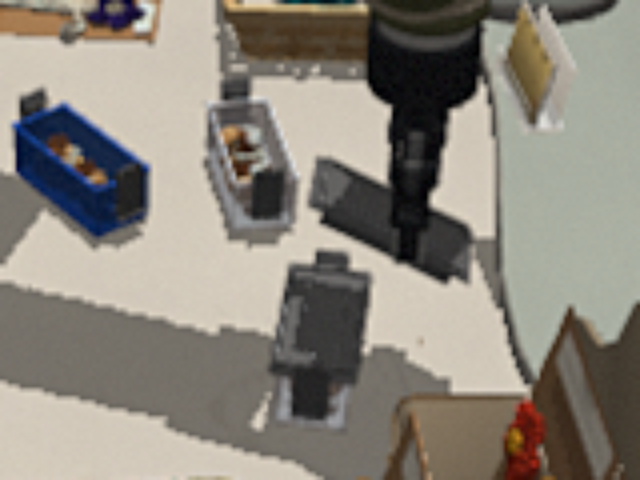

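```bash
python3 - <<'E'
from h import *
w=cv2.imread("pics/w8.png")
c=np.clip(w[120:330,220:430].astype(float)*2,0,255).astype('uint8');cv2.imwrite("pics/w8a.png",cv2.resize(c,None,fx=3.5,fy=2.8,interpolation=cv2.INTER_CUBIC))
i=cams.camera_info('wrist');o=telemetry.get_obs();R=rot(o)
for (a,b,wd) in [((233,153),(413,153),.062),((271,317),(376,315),.062)]:
    ca,da=ray(i,a,True);cb,db=ray(i,b,True)
    k=wd/np.linalg.norm(da-db)
    p=[R.T@(ca+k*d-o['position'])*1000 for d in(da,db)];print(np.round(p,1))
E
```

```text
[[-30.  -13.9  63.5]
 [ 32.  -14.2  63.5]]
[[-29.5  25.8 -38.9]
 [ 32.4  26.2 -37.9]]
```

View pics/w8a.png

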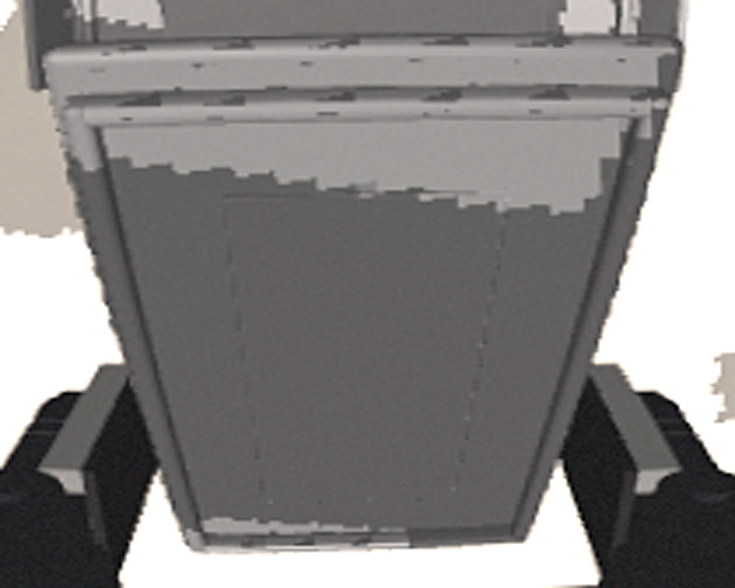

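```bash
python3 - <<'E'
from h import *
to_tool([.560,-.142,.166],np.radians(77.5))
to_tool([.560,-.142,.105],np.radians(77.5))
E
```

```text
tcp [ 0.6742 -0.1686  0.1613] dtool mm [  1.2  -7.7 117.1]
turn deg -0.0
tcp [ 0.6742 -0.1686  0.1613] dtool mm [  1.6  53.3 118.6]
turn deg -0.0
```

Request:
apply_moves(
  rows=[
    [0, 0, -5, 40, 0],
    [0, 1, 0, 40, 0],
    [0, 0, 5, 38, 0],
    [0, 0, 30, 0, 0],
    [0, 0, 15, 0, 0],
    [0, 0, 8, 0, 0],
    [0, 0, 0, 0, 0],
  ],
)

```text
time_s: 7.2
position: [0.5559, -0.1409, 0.0964]
tcp_rot: [-0.544, 0.559, 0.447, -0.438]
force: [1.7, -0.1, 4.2]
finger_gap: 0.703
```

```bash
cat > look.py <<'E'
from h import *
import sys
o=telemetry.get_obs();print(o['position'].round(4),rot(o).round(3)[:,1],o['force'].round(1),o['moment'].round(2),o['time_s'])
w=cams.snapshot('wrist');cv2.imwrite(f"pics/w{sys.argv[1]}.png",w)
if len(sys.argv)>2:
    s=cams.snapshot('side');cv2.imwrite(f"pics/s{sys.argv[1]}.png",cv2.resize(s[160:280,280:440],None,fx=4,fy=4))
E
python3 look.py 9 s
```

```text
[ 0.5559 -0.1409  0.0964] [ 0.024 -0.009 -1.   ] [ 1.7 -0.1  4.2] [ 0.12 -0.46  0.02] 7.2
```

View pics/w9.png

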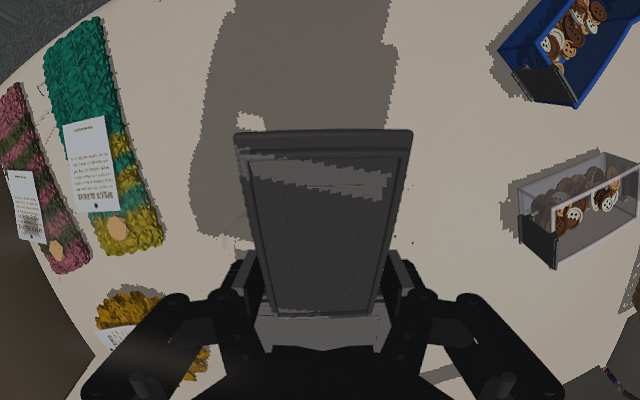

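View pics/s9.png

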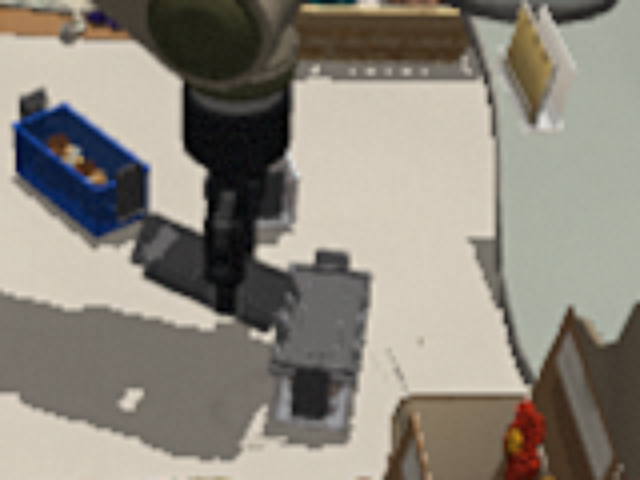

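Request:
apply_moves(
  rows=[
    [0, 0, 7, 0, 0],
    [0, 0, 0, 0, 0],
  ],
)

```text
time_s: 7.5
position: [0.5575, -0.1416, 0.0926]
tcp_rot: [-0.542, 0.561, 0.448, -0.437]
force: [-3.1, 2.1, 3.4]
finger_gap: 0.702
```

```bash
python3 look.py 10
```

```text
[ 0.5575 -0.1416  0.0926] [ 0.028 -0.011 -1.   ] [-3.1  2.1  3.4] [ 0.34  0.45 -0.04] 7.5
```

View pics/w10.png

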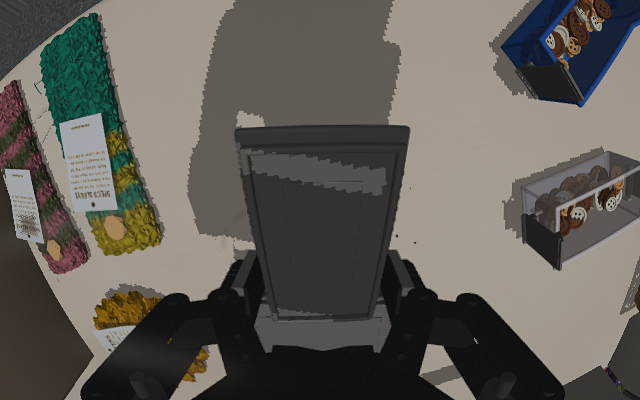

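Request:
apply_moves(
  rows=[
    [0, 0, 8, 0, 0],
    [0, 0, 0, 0, 0],
  ],
)

```text
time_s: 7.75
position: [0.5571, -0.1415, 0.0869]
tcp_rot: [-0.542, 0.56, 0.447, -0.438]
force: [-2.1, 1.6, 2.3]
finger_gap: 0.7
```

```bash
python3 look.py 11 s
```

```text
[ 0.5571 -0.1415  0.0869] [ 0.026 -0.012 -1.   ] [-2.1  1.6  2.3] [ 0.23  0.25 -0.06] 7.75
```

View pics/w11.png

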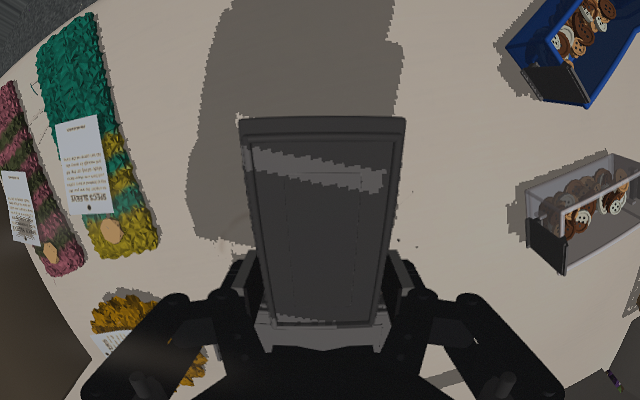

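View pics/s11.png

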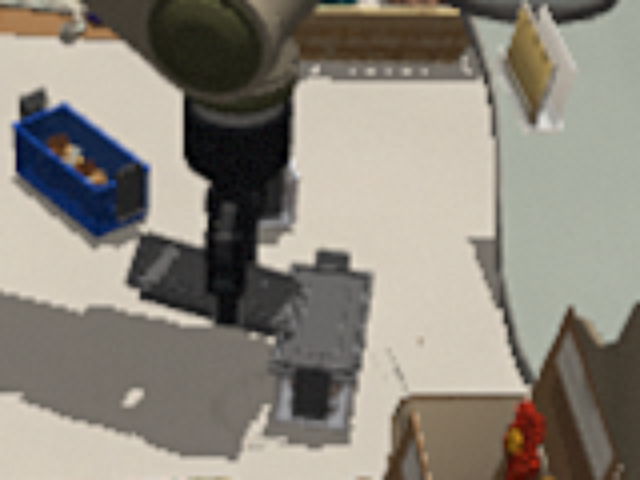

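Request:
apply_moves(
  rows=[
    [0, 0, 8, 0, 0],
    [0, 0, 0, 0, 0],
  ],
)

```text
time_s: 8.05
position: [0.5566, -0.1414, 0.0804]
tcp_rot: [-0.543, 0.56, 0.447, -0.439]
force: [-3.6, 0.7, 3.3]
finger_gap: 0.699
```

```bash
python3 look.py 12 s
```

```text
[ 0.5566 -0.1414  0.0804] [ 0.024 -0.011 -1.   ] [-3.6  0.7  3.3] [ 0.16  0.4  -0.01] 8.05
```

View pics/w12.png

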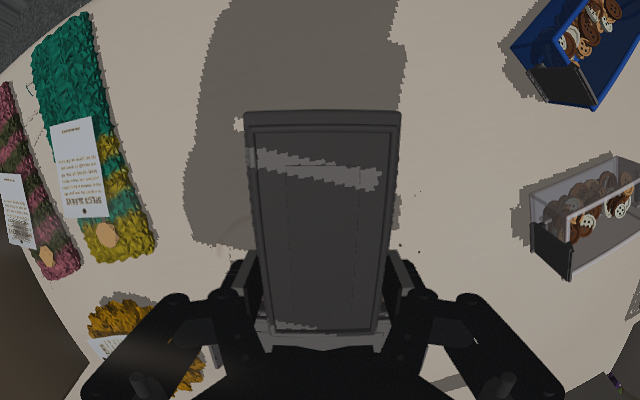

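View pics/s12.png

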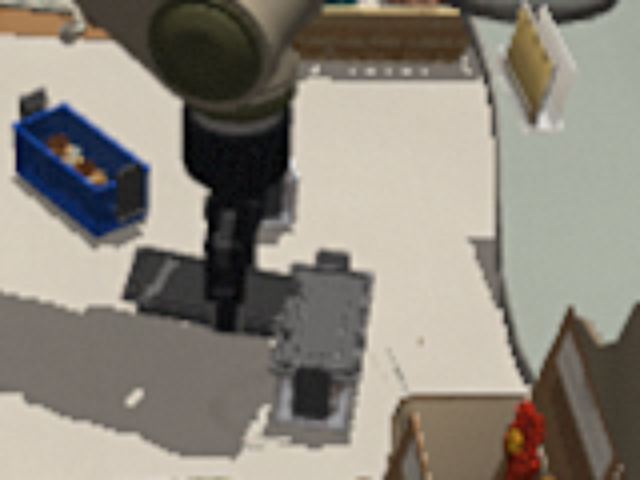

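```bash
cat > tilt.py <<'E'
from h import *
def tilt(near,far,i,o):
    R=rot(o);out=[]
    for (a,b) in (near,far):
        ca,da=ray(i,a,True);cb,db=ray(i,b,True);k=.062/np.linalg.norm(da-db)
        out.append(np.mean([R.T@(ca+k*d-o['position'])*1000 for d in(da,db)],0))
    d=out[0]-out[1];print(np.round(out,1),'len',np.linalg.norm(d).round(1),'pitch',np.degrees(np.arctan2(-d[1],d[2])).round(1))
E
python3 - <<'E'
from tilt import *
w=cv2.imread("pics/w12.png")
c=np.clip(w[100:345,235:410].astype(float)*2,0,255).astype('uint8');cv2.imwrite("pics/w12a.png",cv2.resize(c,None,fx=4,fy=2.4,interpolation=cv2.INTER_CUBIC))
tilt(((246,121),(400,121)),((267,333),(376,332)),cams.camera_info('wrist'),telemetry.get_obs())
E
```

```text
[[  1.1   6.5  73.3]
 [  0.2  15.3 -42.2]] len 115.8 pitch 4.3
```

View pics/w12a.png

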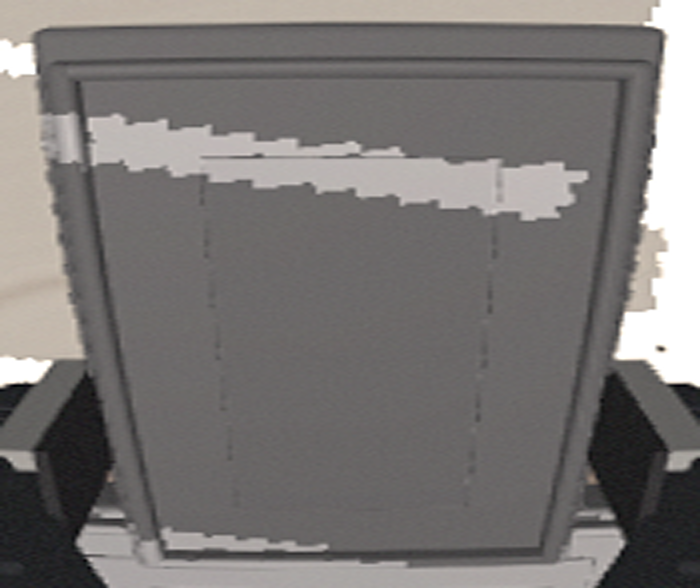

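Request:
apply_moves(
  rows=[
    [0, 0, -4, 0, 0],
    [0, 0, -8, 0, 0],
    [0, 0, -20, 0, 0],
    [0, 0, -30, 0, 0],
    [0, 0, -25, 0, 0],
    [0, 0, 0, 0, 0],
  ],
)

```text
time_s: 8.75
position: [0.5556, -0.1408, 0.1717]
tcp_rot: [-0.542, 0.561, 0.447, -0.438]
force: [0.1, -0.3, -0.4]
finger_gap: 0.704
```

```bash
python3 look.py 13 s; python3 - <<'E'
from h import *
to_tool([.586,.0763,.165],np.radians(7.3))
E
```

```text
[ 0.5556 -0.1408  0.1717] [ 0.027 -0.013 -1.   ] [ 0.1 -0.3 -0.4] [ 0.02 -0.    0.02] 8.75
tcp [ 0.5543 -0.1403  0.1683] dtool mm [218.3   1.7  15.7]
turn deg 70.3
```

View pics/w13.png

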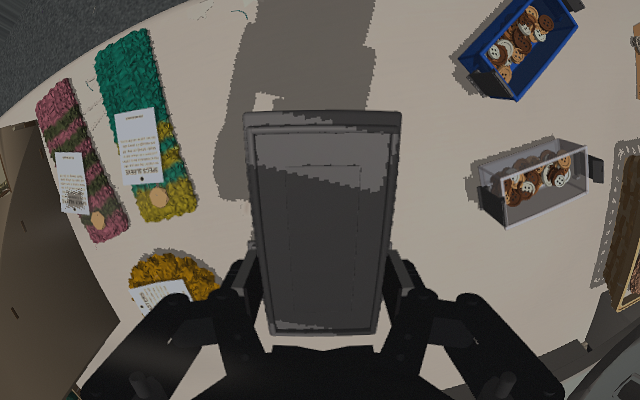

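View pics/s13.png

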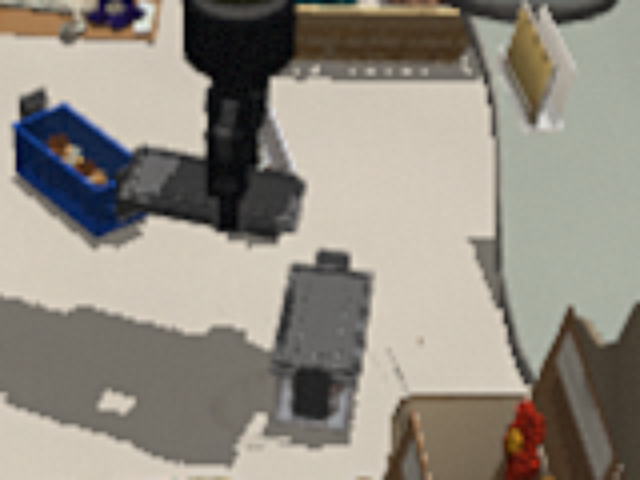

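Request:
apply_moves(
  rows=[
    [0, 0, 0, 0, 8.5],
    [0, 0, 0, 0, 8.5],
    [0, 0, 0, 0, 8.5],
    [0, 0, 0, 0, 8.5],
    [0, 0, 0, 0, 8.5],
    [0, 0, 0, 0, 8.5],
    [0, 0, 0, 0, 8.5],
    [0, 0, 0, 0, 8.5],
    [0, 0, 0, 0, 2.3],
    [0, 0, 0, 0, 0],
  ],
)

```text
time_s: 9.85
position: [0.5497, -0.1382, 0.1529]
tcp_rot: [-0.706, 0.706, 0.037, -0.036]
force: [0.1, 0.2, -0.7]
finger_gap: 0.702
```

```bash
python3 look.py 14; python3 - <<'E'
from h import *
cv2.imwrite("pics/t14.png",cams.snapshot('top'))
to_tool([.586,.0763,.165],np.radians(7.3))
E
```

```text
[ 0.5497 -0.1382  0.1529] [ 0.001  0.    -1.   ] [ 0.1  0.2 -0.7] [-0.   -0.04  0.04] 9.85
tcp [ 0.5497 -0.1383  0.1532] dtool mm [ 58.7 -11.8 209.5]
turn deg -1.2
```

View pics/w14.png

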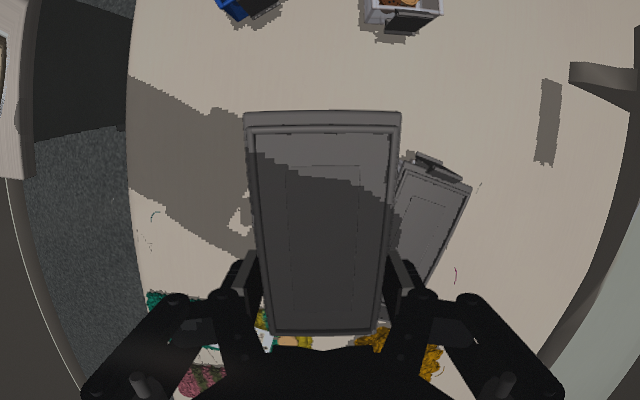

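Request:
apply_moves(
  rows=[
    [0, 15, -8, 40, -1.2],
    [0, 15, -4, 40, 0],
    [0, 15, -2, 25, 0],
    [0, 14, -2, 0, 0],
    [0, 0, 0, 0, 0],
  ],
)

```text
time_s: 10.45
position: [0.5965, -0.0232, 0.1675]
tcp_rot: [0.706, -0.705, -0.046, 0.047]
force: [0.3, 0.7, -0.7]
finger_gap: 0.703
```

```bash
python3 look.py 15; python3 - <<'E'
from h import *
to_tool([.586,.0763,.165],np.radians(7.3))
w=cv2.imread("pics/w15.png");cv2.imwrite("pics/w15a.png",cv2.resize(w[20:145,235:415],None,fx=4,fy=4,interpolation=cv2.INTER_CUBIC))
E
```

```text
[ 0.5965 -0.0232  0.1675] [-0.001  0.001 -1.   ] [ 0.3  0.7 -0.7] [-0.04 -0.   -0.02] 10.45
tcp [ 0.5957 -0.0233  0.1673] dtool mm [  3.4   2.4 100. ]
turn deg 0.2
```

View pics/w15.png

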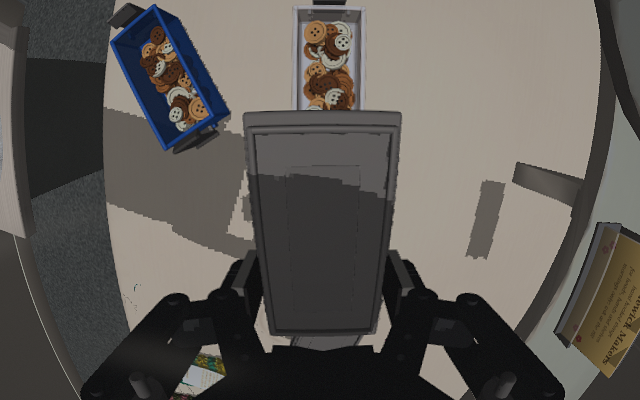

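View pics/w15a.png

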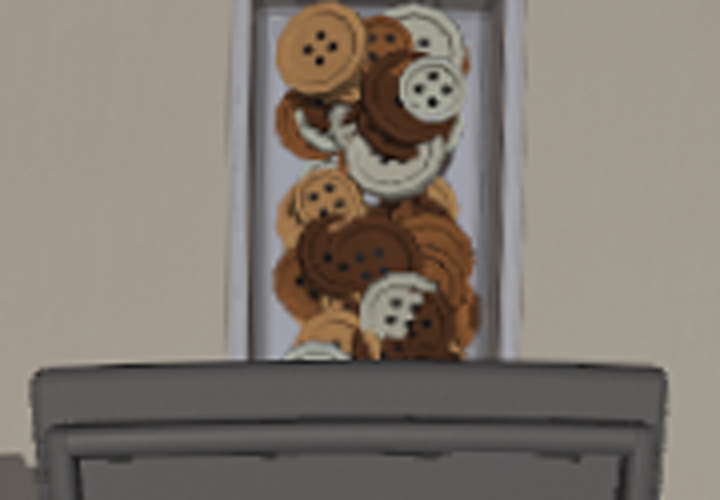

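```bash
python3 - <<'E'
from h import *
w=cv2.imread("pics/w15.png");cv2.imwrite("pics/w15b.png",cv2.resize(w[0:60,270:390],None,fx=6,fy=6,interpolation=cv2.INTER_CUBIC))
t=cv2.imread("pics/t14.png");cv2.imwrite("pics/t14b.png",cv2.resize(t[165:210,275:340],None,fx=10,fy=10,interpolation=cv2.INTER_CUBIC))
E
```

```text
(no output)
```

View pics/w15b.png

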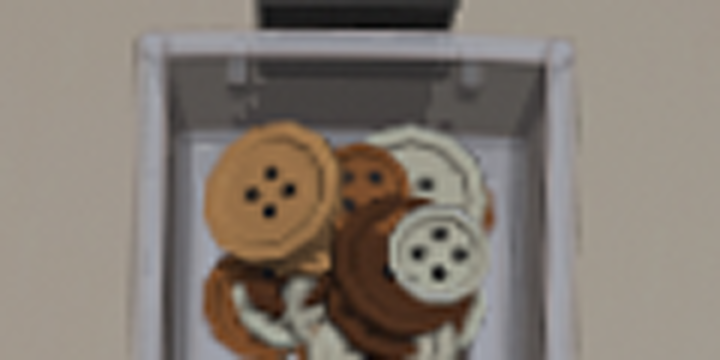

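View pics/t14b.png

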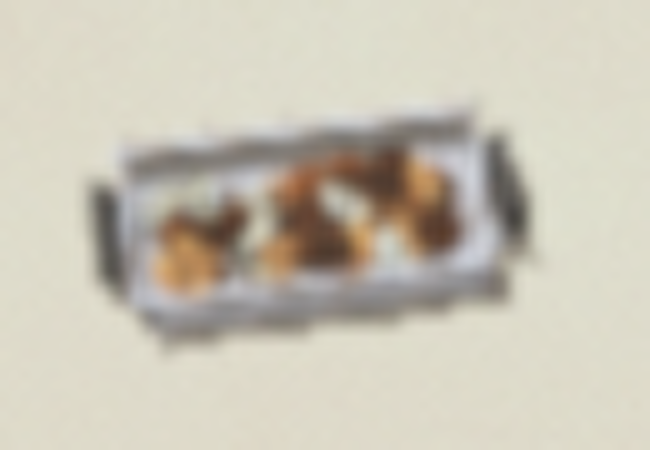

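```bash
python3 - <<'E'
from h import *
from tilt import tilt
i=cams.camera_info('wrist');o=telemetry.get_obs()
P=[onz(i,p,.054,True) for p in [(293,6),(365.8,7),(292.3,90),(366,90)]]
for p in P:print(p.round(4))
print('w',np.linalg.norm(P[0]-P[1]),np.linalg.norm(P[2]-P[3]))
m1=(P[0]+P[1])/2;m2=(P[2]+P[3])/2;d=(m1-m2)/np.linalg.norm(m1-m2);print('dir',np.degrees(np.arctan2(d[1],d[0])),'c by end',m1-.058*d)
e=P[1]-P[0];print('end dir',np.degrees(np.arctan2(e[1],e[0])))
u=np.array([np.cos(np.radians(97.3)),np.sin(np.radians(97.3)),0]);print('c',m1-.058*u)
tilt(((246,124),(400,124)),((267,334),(376,334)),i,o)
# lid edges lateral in tool frame
E
```

```text
[0.5542 0.1286 0.054 ]
[0.6073 0.1353 0.054 ]
[0.5623 0.0639 0.054 ]
[0.6157 0.0713 0.054 ]
w 0.05353069874829991 0.053947925058945176
dir 97.30993327065093 c by end [0.58811352 0.07444369 0.054     ]
end dir 7.167988613111781
c [0.58810355 0.07444241 0.054     ]
[[  0.6   6.4  72.8]
 [ -0.3  15.1 -42.2]] len 115.3 pitch 4.4
```

```bash
python3 - <<'E'
from h import *
from tilt import tilt
w=cv2.imread("pics/w15.png");c=np.clip(w[310:350,255:390].astype(float)*2,0,255).astype('uint8');cv2.imwrite("pics/w15c.png",cv2.resize(c,None,fx=5,fy=5,interpolation=cv2.INTER_CUBIC))
i=cams.camera_info('wrist');o=telemetry.get_obs()
tilt(((243,113),(402,113)),((268,335),(376,335)),i,o)
tilt(((244,113),(401,113)),((269.5,335),(375,335)),i,o)
# triangulate assuming known plane: level plate, top at tool y=Y
R=rot(o)
for Y in (6,10,14):
  for v in (113,335):
    c,d=ray(i,(322,v),True);c=R.T@(c-o['position'])*1000;d=R.T@d;k=(Y-c[1])/d[1];print(Y,v,(c+k*d).round(1))
E
```

```text
[[  0.4   2.9  77.4]
 [  0.   16.  -43.8]] len 121.9 pitch 6.2
[[  0.4   4.5  77.3]
 [  0.2  19.3 -46.8]] len 125.0 pitch 6.8
6 113 [ 0.2  6.  76.6]
6 335 [  0.    6.  -33.5]
10 113 [ 0.2 10.  76.4]
10 335 [  0.   10.  -37.2]
14 113 [ 0.2 14.  76.3]
14 335 [  0.   14.  -40.9]
```

View pics/w15c.png

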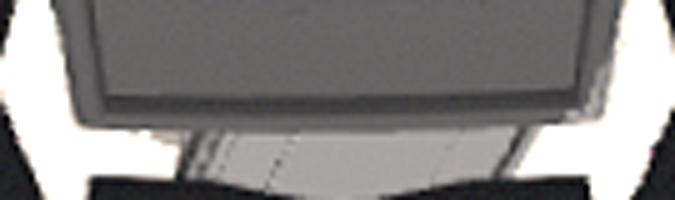

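```bash
python3 - <<'E'
from h import *
to_tool([.590,.0595,.105],np.radians(7.25))
E
```

```text
tcp [ 0.5957 -0.0233  0.1673] dtool mm [ 5.4 62.4 82.8]
turn deg 0.3
```

Request:
apply_moves(
  rows=[
    [0, 1.8, -2, 30, 0.3],
    [0, 1.8, -2, 30, 0],
    [0, 1.8, 0, 23, 0],
    [0, 0, 0, 0, 0],
    [0, 0, 20, 0, 0],
    [0, 0, 20, 0, 0],
    [0, 0, 15, 0, 0],
    [0, 0, 0, 0, 0],
  ],
)

```text
time_s: 11.3
position: [0.5861, 0.0544, 0.1125]
tcp_rot: [0.706, -0.706, -0.041, 0.046]
force: [0.4, 0.5, -0.1]
finger_gap: 0.701
```

```bash
python3 look.py 16 s; python3 - <<'E'
from h import *
to_tool([.590,.0595,.105],np.radians(7.25))
E
```

```text
[0.5861 0.0544 0.1125] [-0.007 -0.    -1.   ] [ 0.4  0.5 -0.1] [-0.02  0.03 -0.02] 11.3
tcp [0.5873 0.0545 0.1148] dtool mm [3.3 9.8 4.6]
turn deg -0.2
```

View pics/w16.png

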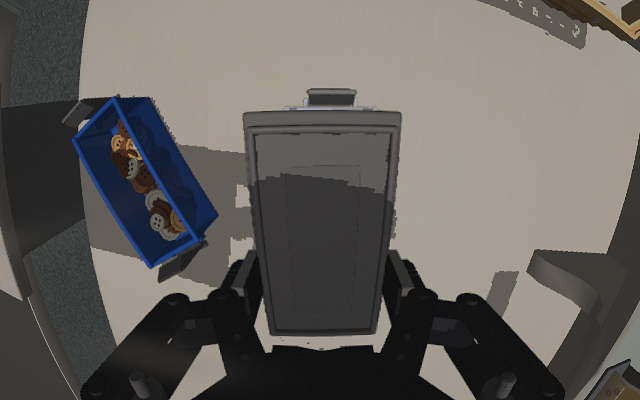

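View pics/s16.png

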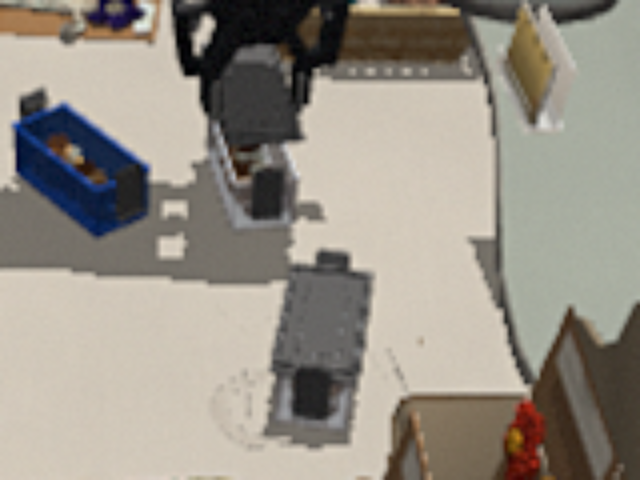

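Request:
apply_moves(
  rows=[
    [0, 3, 4, 4.5, 0],
    [0, 0, 0, 0, 0],
    [0, 0, 0, 0, 0],
  ],
)

```text
time_s: 11.7
position: [0.5908, 0.0588, 0.1128]
tcp_rot: [-0.705, 0.706, 0.043, -0.043]
force: [-0.1, -0.7, 0.0]
finger_gap: 0.702
```

```bash
python3 look.py 17; python3 - <<'E'
from h import *
to_tool([.590,.0595,.087],np.radians(7.25))
w=cv2.imread("pics/w17.png");cv2.imwrite("pics/w17a.png",cv2.resize(w[70:145,230:420],None,fx=4,fy=4,interpolation=cv2.INTER_CUBIC))
i=cams.camera_info('wrist')
t=np.array([.588,.0744,0]);y=np.array([-.126,.992,0])
for n,X in [('rim end',t+.058*y+[0,0,.054]),('clip top',t+.067*y+[0,0,.07])]: print(n,proj(i,X,True))
E
```

```text
[0.5908 0.0588 0.1128] [ 0.    -0.001 -1.   ] [-0.1 -0.7  0. ] [-0.03  0.   -0.01] 11.7
tcp [0.5908 0.0588 0.1127] dtool mm [-0.7 25.7  0.8]
turn deg -0.3
rim end [319.63456568 115.00187154]
clip top [319.31759556  98.68893422]
```

View pics/w17a.png

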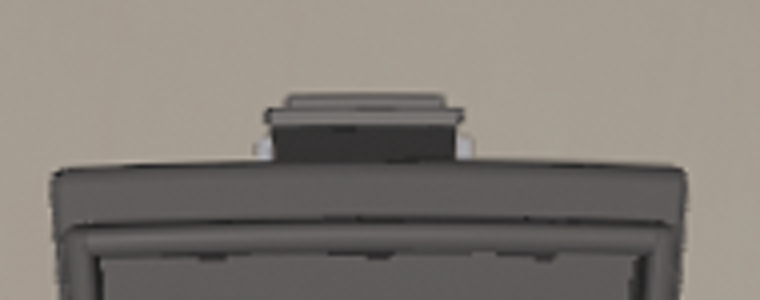

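Request:
apply_moves(
  rows=[
    [0, -0.5, 8, 2, 0],
    [0, 0, 8, 0, 0],
    [0, 0, 6, 0, 0],
    [0, 0, 0, 0, 0],
  ],
)

```text
time_s: 12.15
position: [0.5898, 0.061, 0.0888]
tcp_rot: [-0.705, 0.706, 0.043, -0.043]
force: [-0.5, -0.2, -0.2]
finger_gap: 0.703
```

```bash
python3 look.py 18 s; python3 - <<'E'
from h import *
to_tool([.590,.0595,.087],np.radians(7.25))
w=cv2.imread("pics/w18.png");cv2.imwrite("pics/w18a.png",cv2.resize(w[70:145,230:420],None,fx=4,fy=4,interpolation=cv2.INTER_CUBIC))
i=cams.camera_info('wrist')
t=np.array([.588,.0744,0]);y=np.array([-.126,.992,0])
for n,X in [('rim end',t+.058*y+[0,0,.054]),('clip top',t+.067*y+[0,0,.07])]: print(n,proj(i,X,True))
E
```

```text
[0.5898 0.061  0.0888] [ 0.    -0.001 -1.   ] [-0.5 -0.2 -0.2] [ 0.   -0.02 -0.  ] 12.15
tcp [0.5902 0.061  0.0897] dtool mm [-0.4  2.7 -1.5]
turn deg -0.2
rim end [319.91445755 121.19656809]
clip top [319.62960393 102.88282336]
```

View pics/w18a.png

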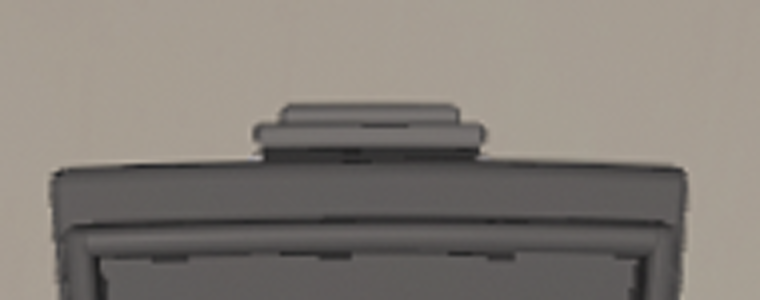

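View pics/s18.png

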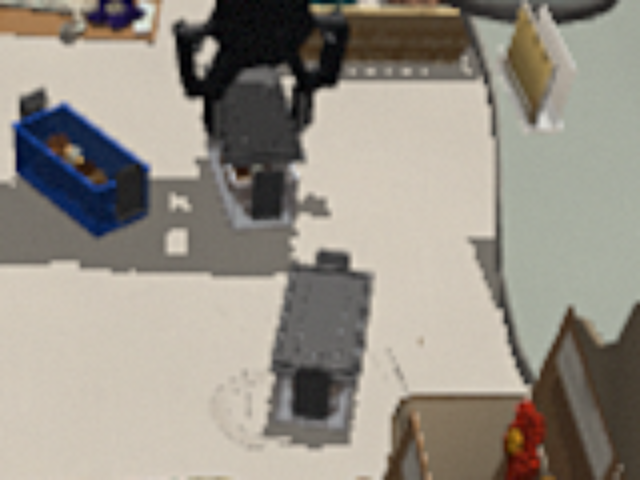

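Request:
apply_moves(
  rows=[
    [0, 0, 0, 1.4, 0],
    [0, 0, 4, 0, 0],
    [0, 0, 4, 0, 0],
    [0, 0, 4, 0, 0],
  ],
)

```text
time_s: 12.65
position: [0.5907, 0.0624, 0.078]
tcp_rot: [-0.705, 0.706, 0.045, -0.042]
force: [1.1, 0.3, 0.8]
finger_gap: 0.705
```

```bash
python3 look.py 19 s; python3 - <<'E'
from h import *
w=cv2.imread("pics/w19.png");cv2.imwrite("pics/w19a.png",cv2.resize(w[70:145,230:420],None,fx=4,fy=4,interpolation=cv2.INTER_CUBIC))
E
```

```text
[0.5907 0.0624 0.078 ] [ 0.004 -0.001 -1.   ] [1.1 0.3 0.8] [ 0.01  0.03 -0.01] 12.65
```

View pics/w19a.png

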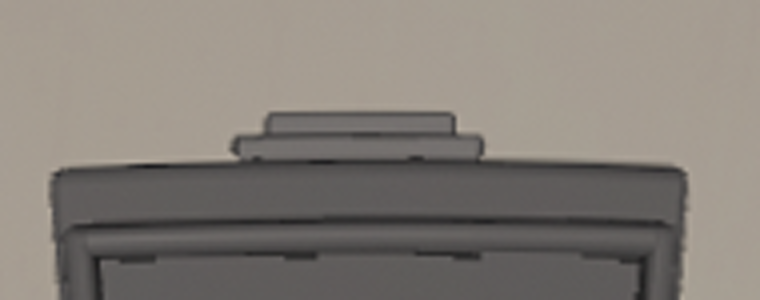

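View pics/s19.png

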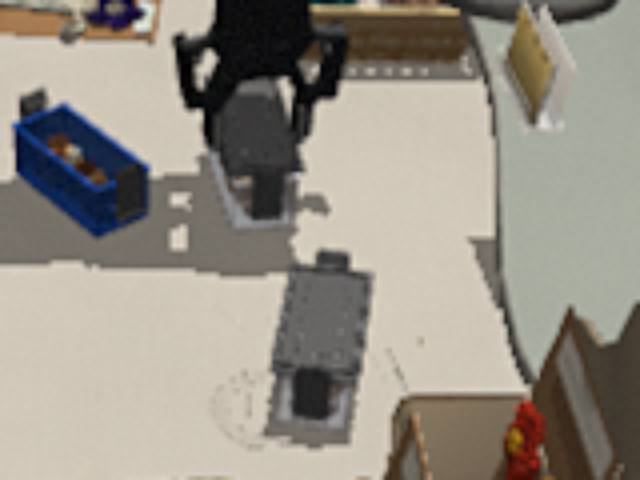

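```bash
python3 - <<'E'
from h import *
s=cams.snapshot('side');cv2.imwrite("pics/s20.png",cv2.resize(s[170:225,320:370],None,fx=12,fy=10,interpolation=cv2.INTER_CUBIC))
i=cams.camera_info('wrist');o=telemetry.get_obs();R=rot(o)
c,d=ray(i,(321,98),True);p=c+d*(.070-c[2])/d[2];print('clip outer tool',(R.T@(p-o['position'])*1000).round(1))
i=cams.camera_info('side')
for r in np.arange(-67,-50,4): pass
u=np.array([-.126,.992,0]);x=np.array([.992,.126,0])
t=np.array([.5877,.0765,0])
for n,X in [('clipb outer top',t-.067*u+[0,0,.07]),('clip b inner top',t-.063*u+[0,0,.07]),('rimL',t-.058*u-.027*x+[0,0,.054]),('rimR',t-.058*u+.027*x+[0,0,.054])]:
    q=proj(i,X);print(n,q.round(1),((q-[320,170])*[12,10]).round(0))
# expected lid -z end corners: tool z=-46.5,y=19
for xx in(-31,31):
    X=o['position']+R@np.array([xx,19,-46.5])/1000;q=proj(i,X);print('lid',X.round(4),((q-[320,170])*[12,10]).round(0))
E
```

```text
clip outer tool [-0.2  7.8 82.5]
clipb outer top [346.9 202. ] [322. 320.]
clip b inner top [346.6 201.2] [319. 312.]
rimL [337.7 205.2] [212. 352.]
rimR [354.3 203.7] [412. 337.]
lid [0.5655 0.0125 0.0589] [203. 345.]
lid [0.627  0.02   0.0591] [434. 328.]
```

View pics/s20.png

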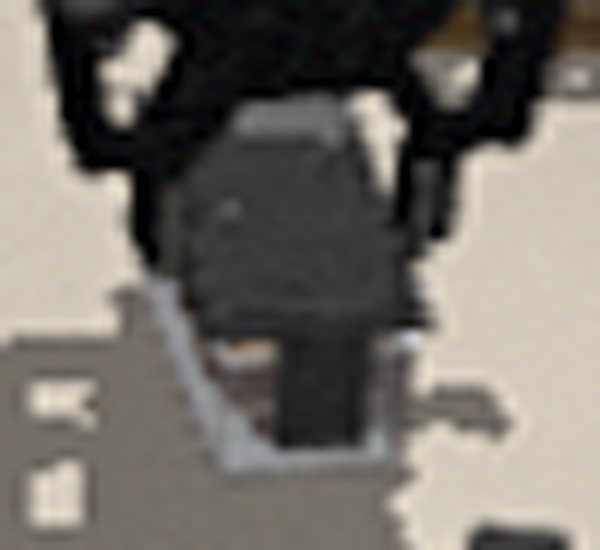

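Request:
apply_moves(
  rows=[
    [0, -0.7, 6, 0, 0],
    [0, 0, 8, 0, 0],
    [0, 0, 0, 0, 0],
  ],
)

```text
time_s: 13.1
position: [0.5921, 0.0622, 0.0694]
tcp_rot: [-0.705, 0.707, 0.047, -0.04]
force: [-0.0, 5.4, 1.7]
finger_gap: 0.7
```

```bash
python3 look.py 21; python3 - <<'E'
from h import *
w=cv2.imread("pics/w21.png");cv2.imwrite("pics/w21a.png",w[70:360,180:460])
s=cams.snapshot('side');cv2.imwrite("pics/s21.png",cv2.resize(s[170:225,320:370],None,fx=12,fy=10,interpolation=cv2.INTER_CUBIC))
E
```

```text
[0.5921 0.0622 0.0694] [ 0.011 -0.003 -1.   ] [-0.   5.4  1.7] [1.06 0.05 0.07] 13.1
```

View pics/w21a.png

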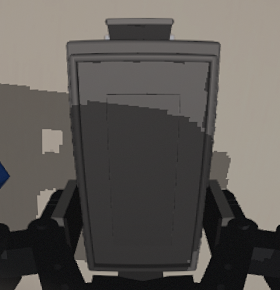

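View pics/s21.png

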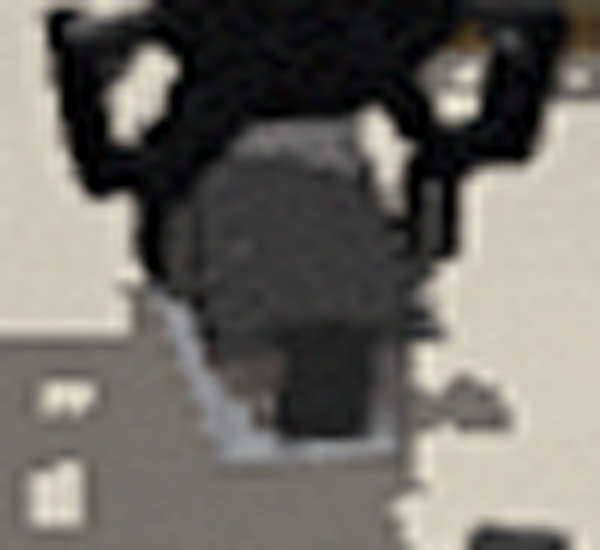

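```bash
python3 - <<'E'
from h import *
from tilt import tilt
w=cv2.imread("pics/w21.png");c=np.clip(w[80:345,235:410].astype(float)*1.6,0,255).astype('uint8');cv2.imwrite("pics/w21b.png",cv2.resize(c,None,fx=4,fy=2.2,interpolation=cv2.INTER_CUBIC))
E
```

```text
(no output)
```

View pics/w21b.png

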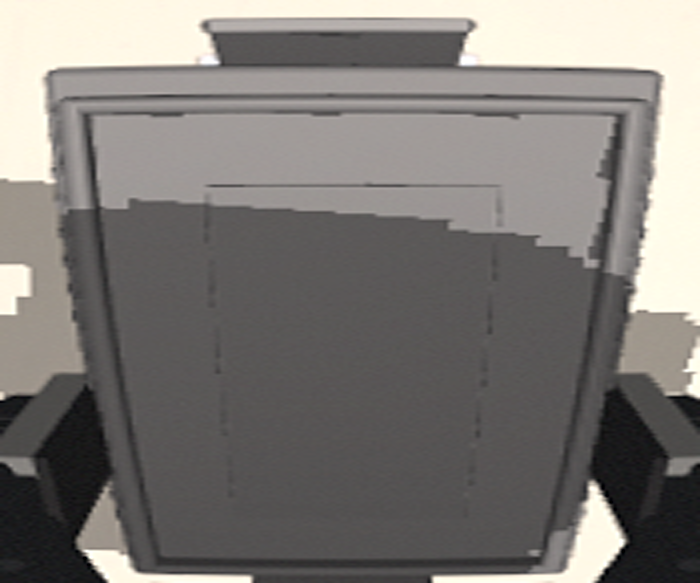

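```bash
python3 - <<'E'
from h import *
from tilt import tilt
i=cams.camera_info('wrist');o=telemetry.get_obs();R=rot(o);print(o['position'],o['force'])
tilt(((247,113),(400,113)),((269,341),(377.5,341)),i,o)
for n,uv,z in [('a outer',(320,89),.070),('b top?',(320,341),.070),('a barb?',(320,95),.070)]:
    c,d=ray(i,uv,True);p=c+d*(z-c[2])/d[2];print(n,p.round(4),(R.T@(p-o['position'])*1000).round(1))
t=cams.snapshot('top');cv2.imwrite("pics/t21.png",cv2.resize(t[160:215,270:345],None,fx=10,fy=10,interpolation=cv2.INTER_CUBIC))
E
```

```text
[0.5922418  0.06250687 0.0692923 ] [-1.83602614  0.98143075 10.65657082]
[[  0.7   7.8  77.2]
 [  0.7  13.3 -46.2]] len 123.5 pitch 2.6
a outer [0.5811 0.1475 0.07  ] [-0.6 -1.  85.8]
b top? [0.5951 0.031  0.07  ] [ -1.   -0.6 -31.6]
a barb? [0.5814 0.1453 0.07  ] [-0.6 -1.  83.5]
```

View pics/t21.png

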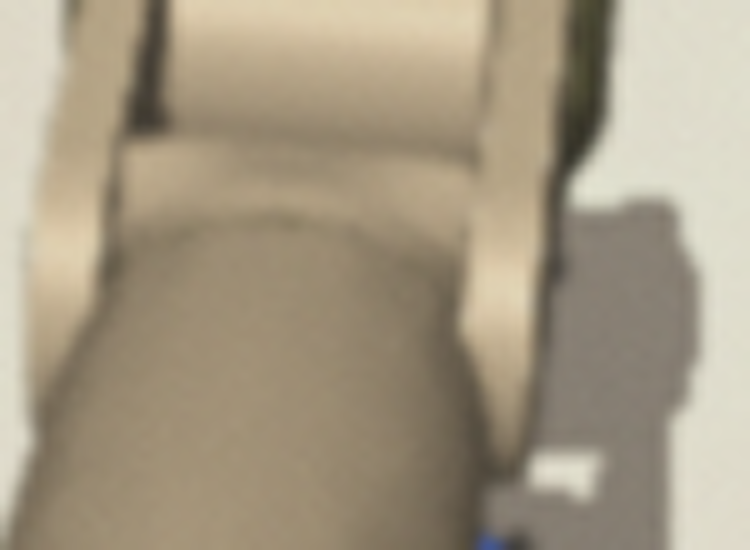

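Request:
apply_moves(
  rows=[
    [0, 0, 8, 0, 0],
    [0, 0, 8, 0, 0],
    [0, 0, 0, 0, 0],
  ],
)

```text
time_s: 13.55
position: [0.5932, 0.063, 0.0684]
tcp_rot: [-0.704, 0.707, 0.049, -0.039]
force: [0.3, -0.4, -3.9]
finger_gap: 0.702
```

```bash
python3 look.py 22; python3 - <<'E'
from h import *
w=cv2.imread("pics/w22.png");c=np.clip(w[80:345,235:410].astype(float)*1.6,0,255).astype('uint8');cv2.imwrite("pics/w22b.png",cv2.resize(c,None,fx=4,fy=2.2,interpolation=cv2.INTER_CUBIC))
E
```

```text
[0.5932 0.063  0.0684] [ 0.015 -0.004 -1.   ] [ 0.3 -0.4 -3.9] [ 0.02 -0.06  0.03] 13.55
```

View pics/w22b.png

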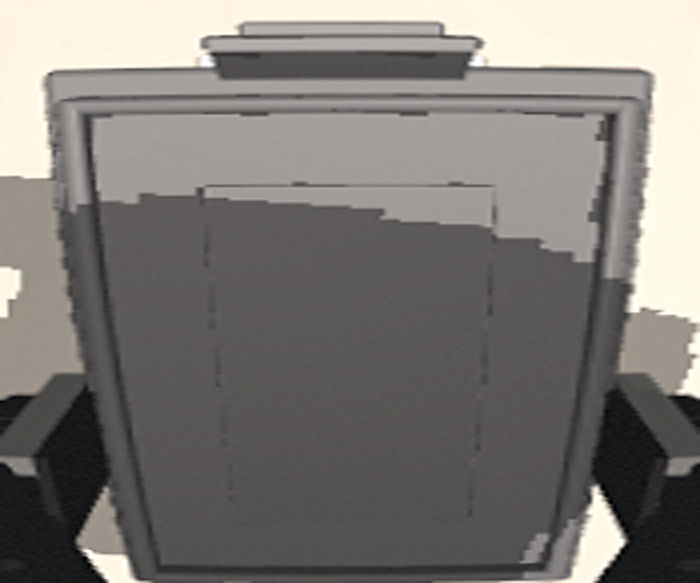

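Request:
apply_moves(
  rows=[
    [100, 0, 0, 0, 0],
    [100, 0, 0, 0, 0],
    [100, 0, 0, 0, 0],
    [100, 0, 0, 0, 0],
    [100, 0, -20, 0, 0],
    [100, 0, -40, 0, 0],
    [100, 0, -40, 0, 0],
    [100, 0, -30, 0, 0],
    [100, 0, 0, 0, 0],
  ],
)

```text
time_s: 14.5
position: [0.5907, 0.0633, 0.1981]
tcp_rot: [-0.705, 0.707, 0.047, -0.041]
force: [0.3, -0.1, -0.9]
finger_gap: 0.999
```

```bash
python3 look.py 23; python3 - <<'E'
from h import *
s=cams.snapshot('side');cv2.imwrite("pics/s23.png",cv2.resize(s[165:285,310:390],None,fx=7,fy=5,interpolation=cv2.INTER_CUBIC))
E
```

```text
[0.5907 0.0633 0.1981] [ 0.009 -0.003 -1.   ] [ 0.3 -0.1 -0.9] [-0.06 -0.01  0.01] 14.5
```

View pics/w23.png

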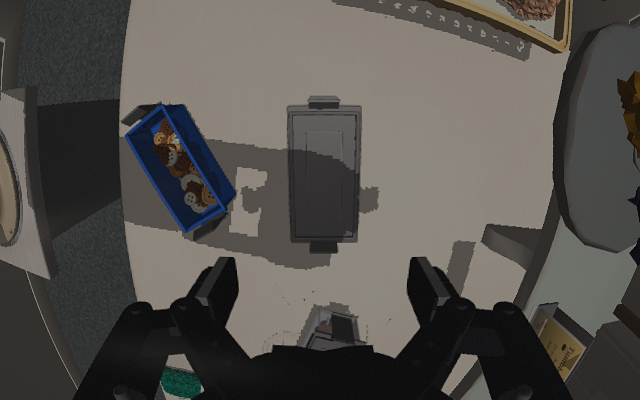

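View pics/s23.png

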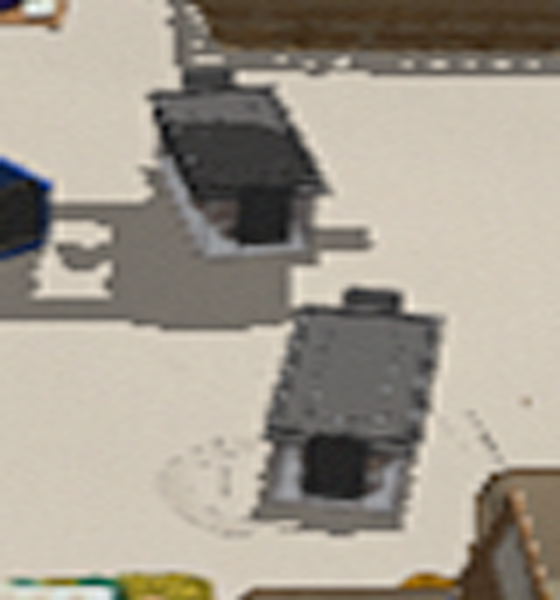

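```bash
python3 - <<'E'
from h import *
w=cv2.imread("pics/w23.png");c=np.clip(w[85:265,265:385].astype(float)*2,0,255).astype('uint8');cv2.imwrite("pics/w23b.png",cv2.resize(c,None,fx=5,fy=3.3,interpolation=cv2.INTER_CUBIC))
s=cams.snapshot('side')
c=np.clip(s[170:235,325:365].astype(float)*2,0,255).astype('uint8');d=np.clip(s[220:285,340:380].astype(float)*2,0,255).astype('uint8')
cv2.imwrite("pics/s24.png",cv2.resize(np.hstack([c,d]),None,fx=9,fy=9,interpolation=cv2.INTER_CUBIC))
E
```

```text
(no output)
```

View pics/w23b.png

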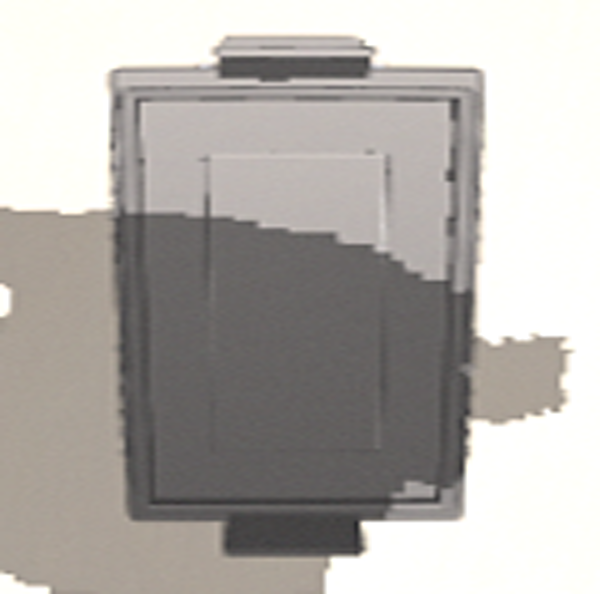

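View pics/s24.png

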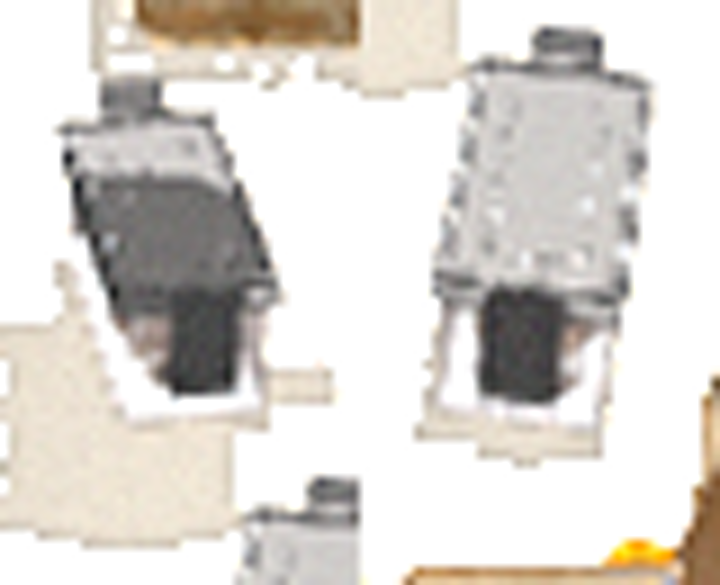

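```bash
python3 - <<'E'
from h import *
from tilt import tilt
i=cams.camera_info('wrist');o=telemetry.get_obs();R=rot(o)
f=lambda u,v:(265+u/5,85+v/3.3)
A=[onz(i,f(*p),.058,True) for p in [(111,70),(484,70),(463,520),(128,520)]]
for a in A:print(a.round(4))
print([np.linalg.norm(A[k]-A[k-1]).round(4) for k in range(4)],'c',np.mean(A,0).round(4))
tilt((f(111,70),f(484,70)),(f(128,520),f(463,520)),i,o)
d=(A[0]+A[1]-A[2]-A[3]);print(np.degrees(np.arctan2(d[1],d[0])))
c=np.mean(A,0);u=d/np.linalg.norm(d);c[2]=0
for y,z in [(67,70),(62,58),(60,60),(-60,60),(-62,58),(-67,70),(-64,70),(-67,60)]:
    q=proj(i,c+u*y/1000+[0,0,z/1000],True);print(y,z,((q-[265,85])*[5,3.3]).round(0))
E
```

```text
[0.5517 0.1376 0.058 ]
[0.6112 0.1451 0.058 ]
[0.626  0.0262 0.058 ]
[0.5659 0.0188 0.058 ]
[np.float64(0.1196), np.float64(0.06), np.float64(0.1198), np.float64(0.0606)] c [0.5887 0.0819 0.058 ]
[[  2.3 143.3  78.5]
 [  2.1 141.1 -44. ]] len 122.6 pitch -1.1
96.9848203880518
67 70 [298.  39.]
62 58 [298.  60.]
60 60 [298.  68.]
-60 60 [296. 524.]
-62 58 [296. 528.]
-67 70 [296. 564.]
-64 70 [296. 554.]
-67 60 [296. 547.]
```

```bash
python3 - <<'E'
from h import *
o=telemetry.get_obs();R=rot(o);print(R.round(3))
to_tool([.5895,.0812,.090],np.radians(7.0))
E
```

```text
[[ 0.992  0.    -0.124]
 [ 0.124 -0.002  0.992]
 [-0.    -1.    -0.002]]
tcp [0.5888 0.0634 0.193 ] dtool mm [  2.9 103.   17.8]
turn deg 0.1
```

Request:
apply_moves(
  rows=[
    [0, 1.5, 0, 9, 0],
    [0, 1.4, 0, 8.8, 0],
    [0, 0, 0, 0, 0],
    [0, 0, 0, 0, 0],
    [0, 0, 30, 0, 0],
    [0, 0, 30, 0, 0],
    [0, 0, 30, 0, 0],
    [0, 0, 8, 0, 0],
    [0, 0, 0, 0, 0],
  ],
)

```text
time_s: 15.55
position: [0.5882, 0.0834, 0.0881]
tcp_rot: [-0.705, 0.706, 0.042, -0.046]
force: [0.9, 0.6, 1.0]
finger_gap: 0.002
```

```bash
python3 look.py 25
```

```text
[0.5882 0.0834 0.0881] [-0.005 -0.002 -1.   ] [0.9 0.6 1. ] [-0.02 -0.01 -0.03] 15.55
```

View pics/w25.png

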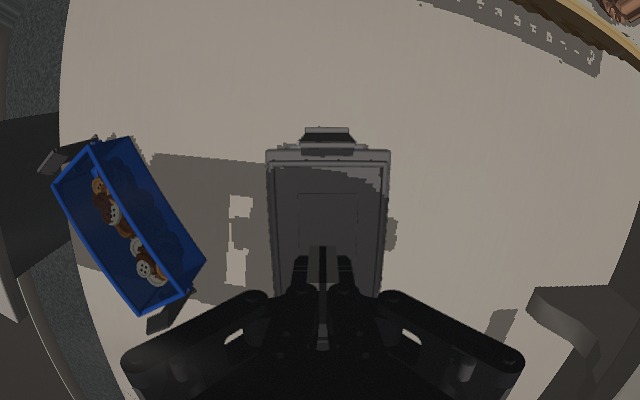

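Request:
apply_moves(
  rows=[
    [0, 0, 8, 0, 0],
    [0, 0, 8, 0, 0],
  ],
)

```text
time_s: 15.8
position: [0.5914, 0.0835, 0.0829]
tcp_rot: [-0.705, 0.707, 0.046, -0.043]
force: [-40.8, 1.3, 105.1]
finger_gap: 0.002
```

Request:
apply_moves(
  rows=[
    [0, 0, 10, 0, 0],
  ],
)

```text
time_s: 15.9
position: [0.5936, 0.0839, 0.0838]
tcp_rot: [-0.704, 0.707, 0.049, -0.04]
force: [-35.9, 0.2, 95.1]
finger_gap: 0.002
```

```bash
python3 look.py 26
```

```text
[0.5936 0.0839 0.0838] [ 0.013 -0.003 -1.   ] [-35.9   0.2  95.1] [ 0.07  6.25 -0.02] 15.9
```

View pics/w26.png

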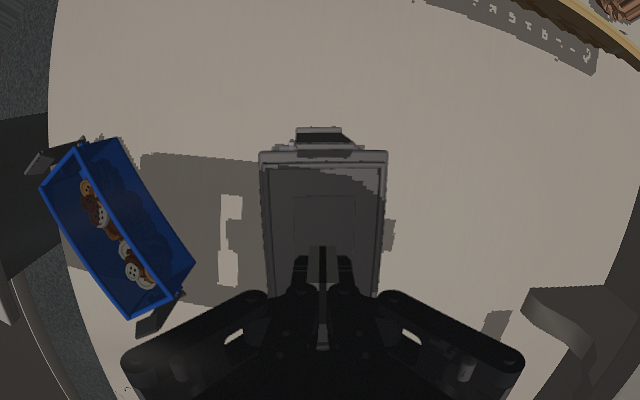

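Force rose to about 105 N, which is near the 120 N limit, so the lid is bottomed out at plate height 0.058. I'll back off now.

Request:
apply_moves(
  rows=[
    [0, 0, -3, 0, 0],
    [0, 0, -10, 0, 0],
    [0, 0, -30, 0, 0],
    [100, 0, -35, 0, 0],
    [100, 0, -30, 0, 0],
    [100, 0, 0, 0, 0],
    [100, 0, 0, 0, 0],
  ],
)

```text
time_s: 16.65
position: [0.5939, 0.0844, 0.2053]
tcp_rot: [-0.703, 0.708, 0.055, -0.035]
force: [-1.2, -0.4, 0.2]
finger_gap: 0.682
```

```bash
python3 look.py 27; python3 - <<'E'
from h import *
w=cv2.imread("pics/w27.png");c=np.clip(w[85:325,255:395].astype(float)*2,0,255).astype('uint8');cv2.imwrite("pics/w27b.png",cv2.resize(c,None,fx=5,fy=2.5,interpolation=cv2.INTER_CUBIC))
s=cams.snapshot('side')
c=np.clip(s[170:235,325:385].astype(float)*1.3,0,255).astype('uint8')
cv2.imwrite("pics/s27.png",cv2.resize(c,None,fx=9,fy=9,interpolation=cv2.INTER_CUBIC))
E
```

```text
[0.5939 0.0844 0.2053] [ 0.029 -0.004 -1.   ] [-1.2 -0.4  0.2] [ 0.02  0.05 -0.05] 16.65
```

View pics/w27b.png

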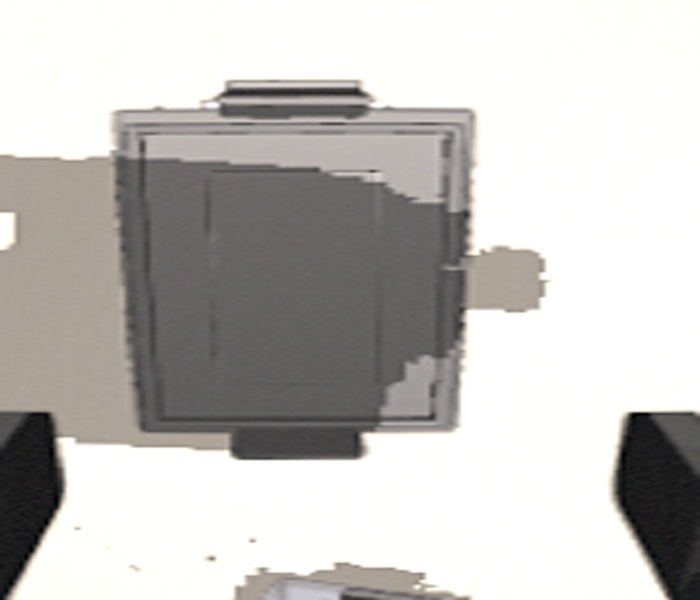

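View pics/s27.png

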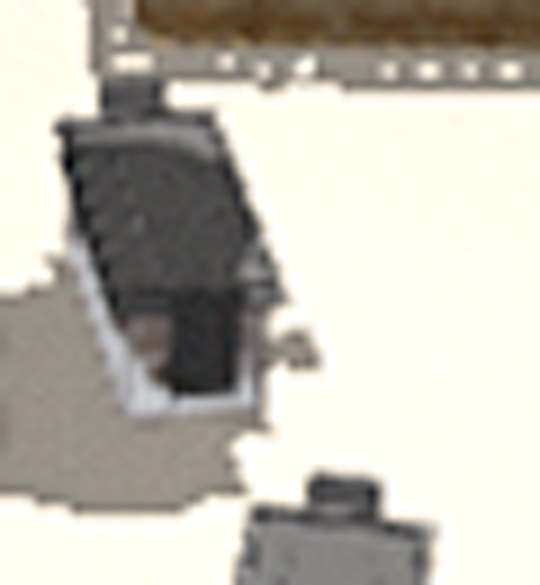

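```bash
python3 - <<'E'
from h import *
w=cams.snapshot('wrist');i=cams.camera_info('wrist');cv2.imwrite("pics/w28.png",w)
c=np.clip(w[85:325,255:395].astype(float)*2,0,255).astype('uint8');cv2.imwrite("pics/w28b.png",cv2.resize(c,None,fx=5,fy=2.5,interpolation=cv2.INTER_CUBIC))
o=telemetry.get_obs();print(o['position'],rot(o)[:,1].round(3),o['time_s'])
E
```

```text
[0.59367688 0.0843709  0.20428897] [ 0.027 -0.004 -1.   ] 16.8
```

View pics/w28b.png

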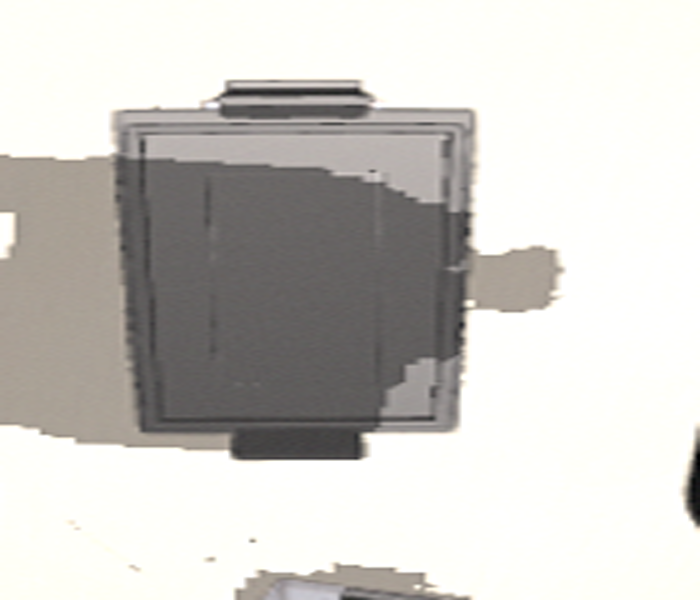

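```bash
python3 - <<'E'
from h import *
from tilt import tilt
i=cams.camera_info('wrist');o=telemetry.get_obs()
f=lambda u,v:(255+u/5,85+v/2.5)
A=[onz(i,f(*p),.058,True) for p in [(115,110),(474,110),(459,431),(141,431)]]
c=np.mean(A,0);print([np.linalg.norm(A[k]-A[k-1]).round(4) for k in range(4)],'c',c.round(4))
d=(A[0]+A[1]-A[2]-A[3]);print('y dir',np.degrees(np.arctan2(d[1],d[0])))
tilt((f(115,110),f(474,110)),(f(141,431),f(459,431)),i,o)
x=np.radians(np.degrees(np.arctan2(d[1],d[0]))-90)
to_tool([c[0],c[1],.06],x)
E
```

```text
[np.float64(0.1215), np.float64(0.0608), np.float64(0.1218), np.float64(0.0614)] c [0.5913 0.0812 0.058 ]
y dir 97.27104038289
[[ -6.7 150.9  58.7]
 [ -6.7 149.1 -63.9]] len 122.6 pitch -0.8
tcp [0.5937 0.0844 0.2043] dtool mm [ -6.6 144.2  -1.8]
turn deg 0.0
```

Request:
apply_moves(
  rows=[
    [100, -3.3, 20, -0.9, 0],
    [100, -3.3, 30, -0.9, 0],
    [100, 0, 40, 0, 0],
    [100, 0, 15, 0, 0],
    [100, 0, 0, 0, 0],
  ],
)

```text
time_s: 17.3
position: [0.5883, 0.0812, 0.0913]
tcp_rot: [-0.704, 0.707, 0.052, -0.038]
force: [-0.8, -0.5, 1.7]
finger_gap: 1.001
```

```bash
python3 look.py 29; python3 - <<'E'
from h import *
to_tool([.5913,.0812,.06],np.radians(7.27))
E
```

```text
[0.5883 0.0812 0.0913] [ 0.02  -0.004 -1.   ] [-0.8 -0.5  1.7] [0.01 0.02 0.05] 17.3
tcp [0.5885 0.0812 0.0922] dtool mm [ 2.1 32.2 -0.1]
turn deg 0.0
```

View pics/w29.png

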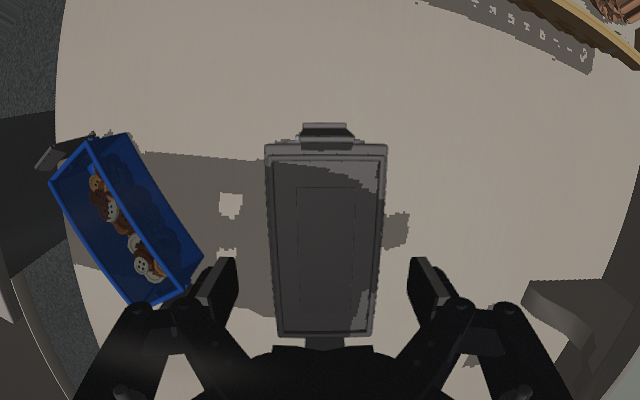

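```bash
python3 - <<'E'
from h import *
i=cams.camera_info('wrist');o=telemetry.get_obs();R=rot(o)
for uv in [(203,258),(178,300),(207,270)]:
  for z in(.054,.065):
    p=onz(i,uv,z,True);print(uv,z,p.round(4),(R.T@(p-o['position'])*1000).round(1))
c=[onz(i,p,.058,True) for p in [(265,143.5),(387,143.5),(373,336),(277,336)]];print(np.mean(c,0))
E
```

```text
(203, 258) 0.054 [0.52   0.0671 0.054 ] [-70.5  36.8  -5.1]
(203, 258) 0.065 [0.524  0.0738 0.065 ] [-65.5  25.8   1. ]
(178, 300) 0.054 [0.4998 0.0312 0.054 ] [-95.1  36.5 -38.1]
(178, 300) 0.065 [0.5053 0.0404 0.065 ] [-88.3  25.5 -29.7]
(207, 270) 0.054 [0.5222 0.059  0.054 ] [-69.3  36.8 -13.4]
(207, 270) 0.065 [0.5261 0.0663 0.065 ] [-64.4  25.9  -6.7]
[0.59151175 0.08100352 0.058     ]
```

Request:
apply_moves(
  rows=[
    [100, 2.3, 16, 0, 0],
    [100, 0, 14, 0, 0],
    [100, 0, 3, 0, 0],
    [0, 0, 0, 0, 0],
    [0, 0, 0, 0, 0],
    [0, 0, 0, 0, 0],
    [0, 0, 0, 0, 0],
    [0, 0, 0, 0, 0],
    [0, 0, 0, 0, 0],
  ],
)

```text
time_s: 18.25
position: [0.5928, 0.0814, 0.0591]
tcp_rot: [-0.704, 0.708, 0.054, -0.036]
force: [-0.2, 0.2, -2.4]
finger_gap: 0.713
```

```bash
python3 look.py 30
```

```text
[0.5928 0.0814 0.0591] [ 0.025 -0.004 -1.   ] [-0.2  0.2 -2.4] [-0.02  0.01  0.  ] 18.25
```

View pics/w30.png

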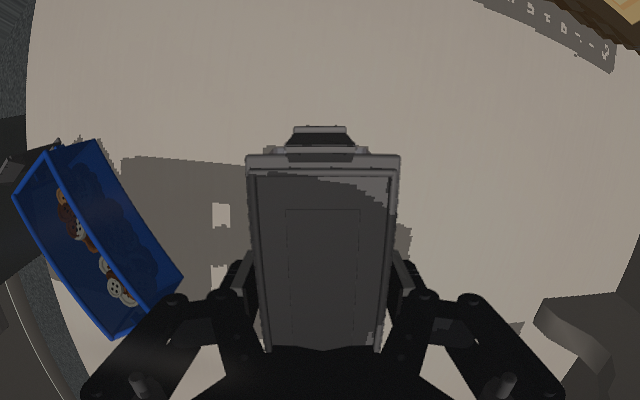

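Request:
apply_moves(
  rows=[
    [0, 0, -6, 0, 0],
    [0, 0, -12, 0, 0],
    [0, 0, -20, 0, 0],
    [0, 0, -25, 0, 0],
    [0, 0, -25, 0, 0],
    [0, 0, -20, 0, 0],
    [0, 0, -10, 0, 0],
    [0, 0, 0, 0, 0],
  ],
)

```text
time_s: 19.1
position: [0.5897, 0.082, 0.1871]
tcp_rot: [-0.704, 0.708, 0.055, -0.035]
force: [-0.1, 0.3, -4.2]
finger_gap: 0.715
```

```bash
python3 look.py 31 s; python3 - <<'E'
from h import *
t=cams.snapshot('top');cv2.imwrite("pics/t31.png",t)
t0=cv2.imread("pics/top0.png")
a=[cv2.resize(x[150:210,350:415],None,fx=6,fy=6,interpolation=cv2.INTER_CUBIC) for x in(t0,t)]
cv2.imwrite("pics/t31b.png",np.hstack(a))
to_tool([.50,-.13,.17],np.radians(-12.5))
E
```

```text
[0.5897 0.082  0.1871] [ 0.028 -0.004 -1.   ] [-0.1  0.3 -4.2] [-0.03 -0.05 -0.01] 19.1
tcp [0.5888 0.082  0.1844] dtool mm [-115.3   13.1 -198.9]
turn deg 19.8
```

View pics/t31b.png

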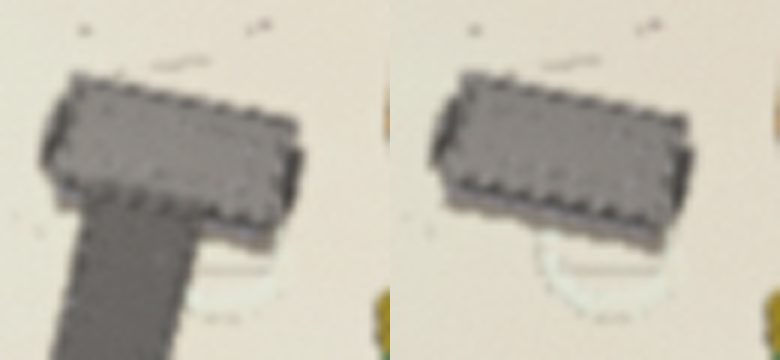

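View pics/s31.png

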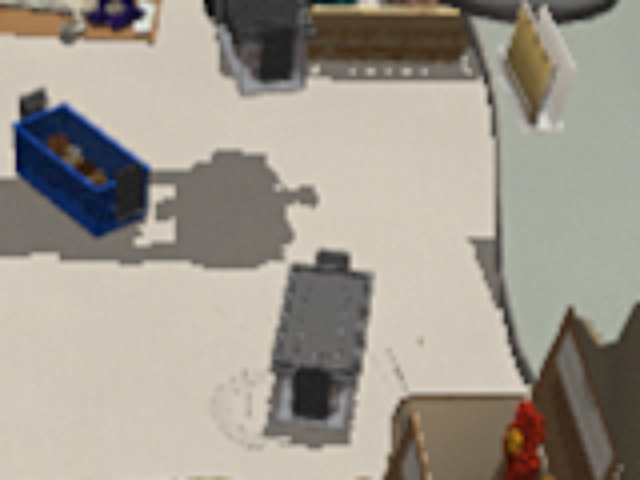

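View pics/w31.png

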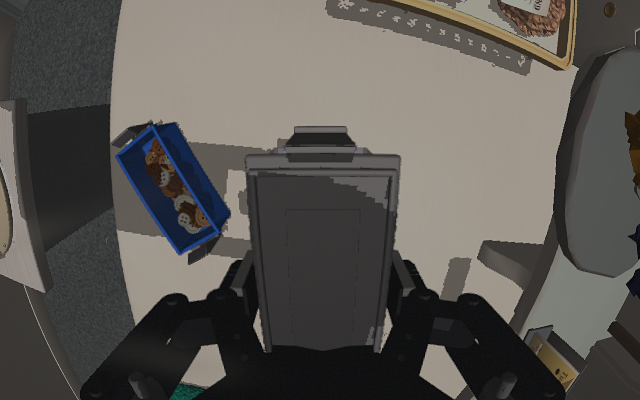

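Request:
apply_moves(
  rows=[
    [0, -15, 0, -25, 0],
    [0, -18, 0, -30, 0],
    [0, -18, 0, -32, 0],
    [0, -18, 0, -32, 0],
    [0, -18, 0, -32, 0],
    [0, -18, 0, -30, 0],
    [0, -10, 0, -18, 0],
    [0, 0, 0, 0, 6.6],
    [0, 0, 0, 0, 6.6],
    [0, 0, 0, 0, 6.6],
    [0, 0, 0, 0, 0],
  ],
)

```text
time_s: 20.35
position: [0.4914, -0.1369, 0.17]
tcp_rot: [0.704, -0.701, 0.081, -0.082]
force: [0.0, -0.2, -3.0]
finger_gap: 0.708
```

```bash
python3 look.py 32; python3 - <<'E'
from h import *
to_tool([.6195,-.156,.17],np.radians(-12.5))
E
```

```text
[ 0.4914 -0.1369  0.17  ] [ 0.002  0.005 -1.   ] [ 0.  -0.2 -3. ] [-0.03 -0.04  0.03] 20.35
tcp [ 0.4914 -0.1368  0.1699] dtool mm [1.291e+02 1.000e-01 1.020e+01]
turn deg -0.5
```

View pics/w32.png

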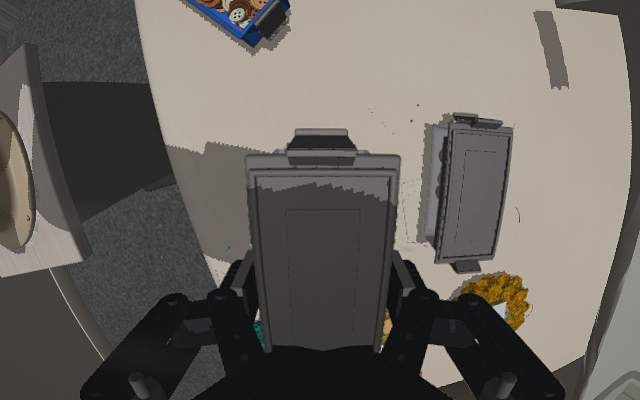

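```bash
python3 - <<'E'
from h import *
w=cv2.imread("pics/w32.png");c=np.clip(w[105:280,410:530].astype(float)*1.4,0,255).astype('uint8');cv2.imwrite("pics/w32b.png",cv2.resize(c,None,fx=5,fy=3.4,interpolation=cv2.INTER_CUBIC))
E
```

```text
(no output)
```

View pics/w32b.png

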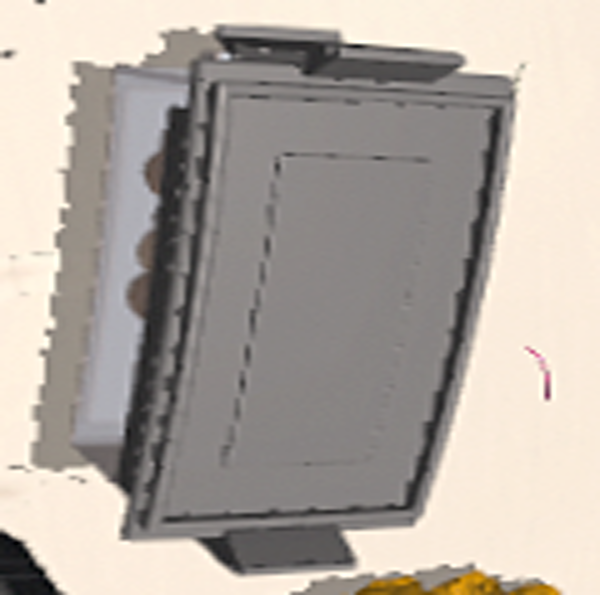

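```bash
python3 - <<'E'
from h import *
i=cams.camera_info('wrist');f=lambda u,v:(410+u/5,105+v/3.4)
A=[onz(i,f(*p),.058,True) for p in [(200,63),(521,78),(413,526),(138,533)]]
for a in A:print(a.round(4))
c=np.mean(A,0);print([np.linalg.norm(A[k]-A[k-1]).round(4) for k in range(4)],'c',c.round(4))
d=(A[0]+A[1]-A[2]-A[3]);print('y dir',np.degrees(np.arctan2(d[1],d[0])))
d=(A[1]-A[0]+A[2]-A[3]);print('x dir',np.degrees(np.arctan2(d[1],d[0])))
# side cam & top cam consistency of full clips
for n in('side','top'):
    k=cams.camera_info(n);C=np.array([.6195,-.156,0]);u=np.array([.216,.976,0]);x=np.array([.976,-.216,0])
    print(n,[proj(k,C+a*x+b*u+[0,0,.058]).round(1).tolist() for a,b in[(-.031,.062),(.031,.062),(.031,-.062),(-.031,-.062)]])
E
```

```text
[ 0.6039 -0.0915  0.058 ]
[ 0.6648 -0.1043  0.058 ]
[ 0.6363 -0.2235  0.058 ]
[ 0.5796 -0.2086  0.058 ]
[np.float64(0.1197), np.float64(0.0623), np.float64(0.1226), np.float64(0.0586)] c [ 0.6211 -0.157   0.058 ]
y dir 77.41192712392696
x dir -13.246909684260135
side [[351.8, 224.5], [372.5, 227.0], [368.5, 254.3], [346.4, 251.5]]
top [[356.5, 179.7], [360.3, 161.1], [398.9, 169.0], [395.3, 187.7]]
```

```bash
python3 - <<'E'
from h import *
from tilt import tilt
w=cv2.imread("pics/w32.png");c=np.clip(w[120:200,235:410].astype(float)*1.4,0,255).astype('uint8');cv2.imwrite("pics/w32c.png",cv2.resize(c,None,fx=4,fy=4,interpolation=cv2.INTER_CUBIC))
i=cams.camera_info('wrist');o=telemetry.get_obs();R=rot(o)
tilt(((246.5,155),(400,155)),((258,260),(390,260)),i,o)
for v in (153,155,157):
  for Y in (-1,1,3,5):
    c,d=ray(i,(322,v),True);c=R.T@(c-o['position'])*1000;d=R.T@d;k=(Y-c[1])/d[1];print(v,Y,(c+k*d).round(1))
E
```

```text
[[ 0.4  4.5 60.4]
 [ 0.7  9.2 10.2]] len 50.4 pitch 5.3
153 -1 [-0.1 -1.  61.7]
153 1 [-0.1  1.  61.3]
153 3 [-0.1  3.  61. ]
153 5 [-0.1  5.  60.7]
155 -1 [-0.1 -1.  60.9]
155 1 [-0.1  1.  60.6]
155 3 [-0.1  3.  60.2]
155 5 [-0.1  5.  59.9]
157 -1 [-0.1 -1.  60.1]
157 1 [-0.1  1.  59.8]
157 3 [-0.1  3.  59.4]
157 5 [-0.1  5.  59.1]
```

View pics/w32c.png

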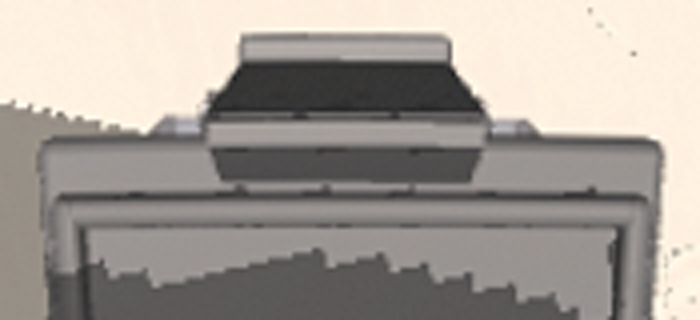

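```bash
python3 - <<'E'
from h import *
to_tool([.6206,-.1552,.150],np.radians(-12.55))
E
```

```text
tcp [ 0.4914 -0.1368  0.1699] dtool mm [130.   20.1  11.1]
turn deg -0.5
```

Request:
apply_moves(
  rows=[
    [0, 25, 0, 2, -0.5],
    [0, 30, 0, 3, 0],
    [0, 30, 0, 3, 0],
    [0, 30, 0, 3, 0],
    [0, 15, 5, 0, 0],
    [0, 0, 10, 0, 0],
    [0, 0, 0, 0, 0],
  ],
)

```text
time_s: 21.1
position: [0.6235, -0.1523, 0.1487]
tcp_rot: [0.706, -0.701, 0.071, -0.066]
force: [0.2, -0.5, -3.1]
finger_gap: 0.707
```

```bash
python3 look.py 33; python3 - <<'E'
from h import *
s=cams.snapshot('side');cv2.imwrite("pics/s33.png",cv2.resize(s[185:275,320:400],None,fx=8,fy=6.5,interpolation=cv2.INTER_CUBIC))
to_tool([.6206,-.1552,.150],np.radians(-12.55))
w=cv2.imread("pics/w33.png");c=np.clip(w[90:200,235:410].astype(float)*1.4,0,255).astype('uint8');cv2.imwrite("pics/w33c.png",cv2.resize(c,None,fx=4,fy=4,interpolation=cv2.INTER_CUBIC))
E
```

```text
[ 0.6235 -0.1523  0.1487] [-0.006  0.008 -1.   ] [ 0.2 -0.5 -3.1] [ 0.01 -0.06 -0.03] 21.1
tcp [ 0.6239 -0.1526  0.1506] dtool mm [-2.7  0.6 -3.2]
turn deg 1.3
```

View pics/s33.png

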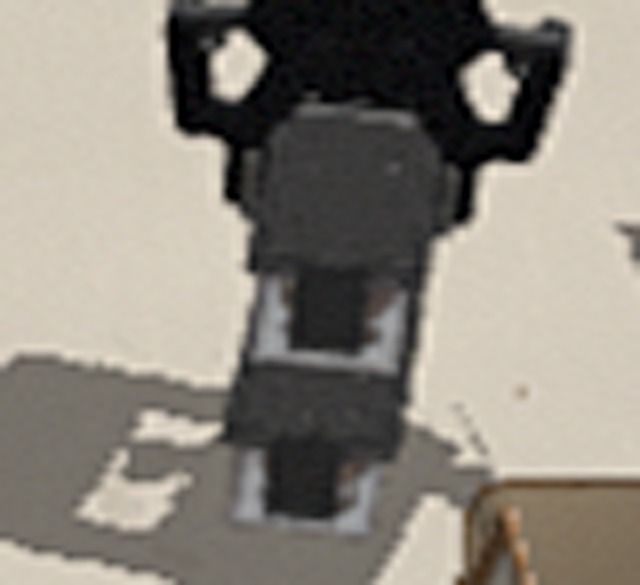

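View pics/w33c.png

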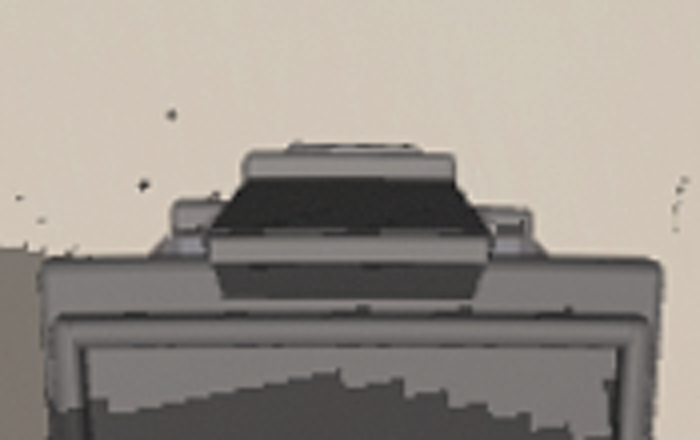

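```bash
python3 - <<'E'
from h import *
i=cams.camera_info('wrist');o=telemetry.get_obs();R=rot(o)
def tz(v,Y,u=322):
    c,d=ray(i,(u,v),True);c=R.T@(c-o['position'])*1000;d=R.T@d;k=(Y-c[1])/d[1];return (c+k*d).round(1)
print(o['position'])
print('held clip outer',tz(128.2,-11),'held lid edge',tz(154.7,1),'full clip outer',tz(126.3,(o['position'][2]-.07)*1000, 235+352/4))
to_tool([.6206,-.1552,.150],np.radians(-12.55))
E
```

```text
[ 0.62388786 -0.15262539  0.15064203]
held clip outer [ -0.1 -11.   71.9] held lid edge [-0.1  1.  60.7] full clip outer [ 0.5 80.6 65.9]
tcp [ 0.6239 -0.1526  0.1506] dtool mm [-2.7  0.6 -3.2]
turn deg 1.3
```

```bash
python3 - <<'E'
from h import *
i=cams.camera_info('wrist');o=telemetry.get_obs();R=rot(o)
def tz(v,Y,u=322):
    c,d=ray(i,(u,v),True);c=R.T@(c-o['position'])*1000;d=R.T@d;k=(Y-c[1])/d[1];return (c+k*d)
pz=o['position'][2]*1000
print('held top outer',tz(148.7,-11))
for h in (10,20,30,40,50): 
    a=tz(128.2,59-h);b=tz(125.9,pz-h);print(h,'held',a.round(1),'full',b.round(1))
for u1,u2,h in [(240,450,0)]:
    pass
# width-based depth: top bar width 25.6? 
print('wide bar px',(490-210)/4,'lower bar px held',(455-245)/4,'full lower',(417-288)/4)
# wings (lid edge of full): row 90+200/4=140 at z .058 
print('full wing edge',tz(140,pz-58), 'held wing ', tz(154.7,1))
E
```

```text
held top outer [ -0.11327982 -11.          64.74898543]
10 held [-0.1 49.  67.1] full [-1.000e-01  1.406e+02  6.190e+01]
20 held [-0.1 39.  67.9] full [-1.000e-01  1.306e+02  6.260e+01]
30 held [-0.1 29.  68.7] full [-1.000e-01  1.206e+02  6.330e+01]
40 held [-0.1 19.  69.5] full [-1.000e-01  1.106e+02  6.400e+01]
50 held [-0.1  9.  70.3] full [-1.000e-01  1.006e+02  6.470e+01]
wide bar px 70.0 lower bar px held 52.5 full lower 32.25
full wing edge [-0.09525918 92.64202594 55.6494954 ] held wing  [-0.1146647   1.         60.66227574]
```

Request:
apply_moves(
  rows=[
    [0, -1.8, 0, -4.5, 1.3],
    [0, 0, 6, 0, 0],
    [0, 0, 0, 0, 0],
  ],
)

```text
time_s: 21.5
position: [0.62, -0.1571, 0.1456]
tcp_rot: [0.705, -0.701, 0.079, -0.076]
force: [-0.1, -0.3, -2.7]
finger_gap: 0.71
```

```bash
python3 look.py 34; python3 - <<'E'
from h import *
s=cams.snapshot('side');cv2.imwrite("pics/s34.png",cv2.resize(s[185:275,320:400],None,fx=8,fy=6.5,interpolation=cv2.INTER_CUBIC))
to_tool([.6206,-.1552,.150],np.radians(-12.55))
w=cv2.imread("pics/w34.png");c=np.clip(w[90:200,235:410].astype(float)*1.4,0,255).astype('uint8');cv2.imwrite("pics/w34c.png",cv2.resize(c,None,fx=4,fy=4,interpolation=cv2.INTER_CUBIC))
E
```

```text
[ 0.62   -0.1571  0.1456] [-0.003  0.007 -1.   ] [-0.1 -0.3 -2.7] [-0.01 -0.03  0.09] 21.5
tcp [ 0.6206 -0.1572  0.1464] dtool mm [-0.4 -3.6  2. ]
turn deg -0.1
```

View pics/s34.png

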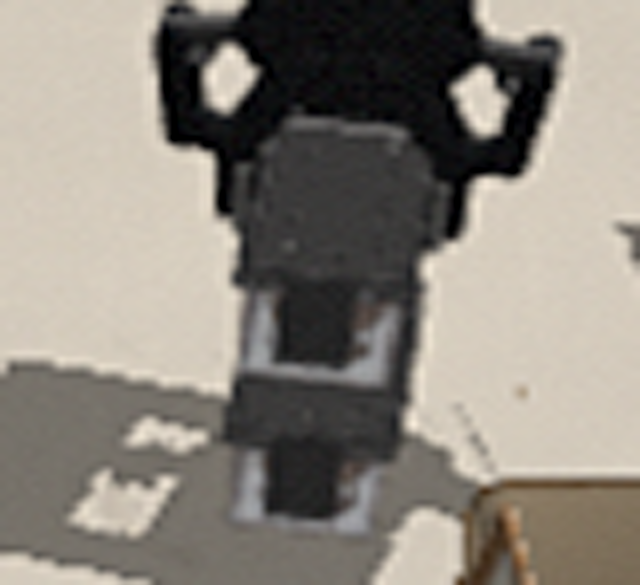

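View pics/w34c.png

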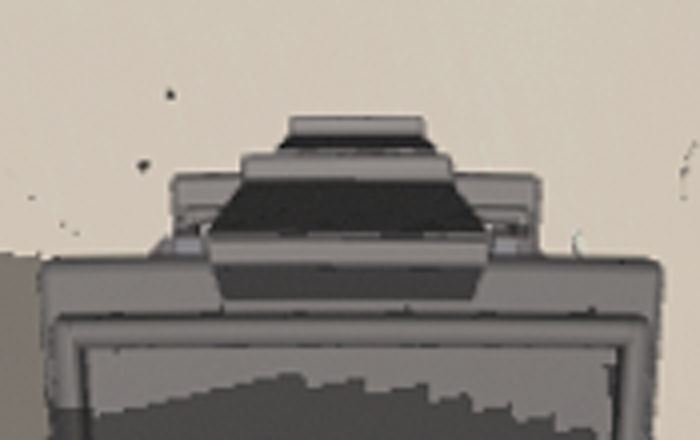

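```bash
cat > chk.py <<'E'
from h import *
import sys
i=cams.camera_info('wrist');o=telemetry.get_obs();R=rot(o);pz=o['position'][2]*1000
def tz(v,Y,u=322):
    c,d=ray(i,(u,v),True);c=R.T@(c-o['position'])*1000;d=R.T@d;k=(Y-c[1])/d[1];return (c+k*d).round(2)
hr,fr,fu0,fu1,hu0,hu1,fb,hb=[float(a) for a in sys.argv[1:]]  # zoom px rows/cols, crop origin (235,90) x4
U=lambda u:235+u/4
V=lambda v:90+v/4
print('held lid edge',tz(V(hr),1,U((hu0+hu1)/2)),'full lid edge',tz(V(fr),pz-58,U((fu0+fu1)/2)))
for h in(20,40): print('clip bottoms held',tz(V(hb),59-h)[2],'full',tz(V(fb),pz-h)[2])
print(o['position'],R[:,1].round(3))
E
python3 chk.py 259 175 171 541 41 661 117 153
```

```text
held lid edge [ 0.15  1.   60.65] full lid edge [ 1.2  88.43 60.34]
clip bottoms held 67.91 full 68.13
clip bottoms held 69.48 full 69.12
[ 0.62055908 -0.15722857  0.14642524] [-0.001  0.006 -1.   ]
```

Request:
apply_moves(
  rows=[
    [0, 0.6, 6, 0, 0],
    [0, 0, 6, 0, 0],
    [0, 0, 5, 0, 0],
    [0, 0, 0, 0, 0],
  ],
)

```text
time_s: 22.0
position: [0.6211, -0.1571, 0.128]
tcp_rot: [0.705, -0.701, 0.078, -0.077]
force: [0.8, 0.4, -2.2]
finger_gap: 0.711
```

```bash
python3 look.py 35; python3 - <<'E'
from h import *
s=cams.snapshot('side');cv2.imwrite("pics/s35.png",cv2.resize(s[185:275,320:400],None,fx=8,fy=6.5,interpolation=cv2.INTER_CUBIC))
to_tool([.6206,-.1565,.117],np.radians(-12.55))
w=cv2.imread("pics/w35.png");c=np.clip(w[90:200,235:410].astype(float)*1.4,0,255).astype('uint8');cv2.imwrite("pics/w35c.png",cv2.resize(c,None,fx=4,fy=4,interpolation=cv2.INTER_CUBIC))
E
```

```text
[ 0.6211 -0.1571  0.128 ] [-0.001  0.006 -1.   ] [ 0.8  0.4 -2.2] [-0.03 -0.08 -0.01] 22.0
tcp [ 0.6214 -0.1573  0.1288] dtool mm [-0.9 11.8  0.5]
turn deg -0.0
```

View pics/s35.png

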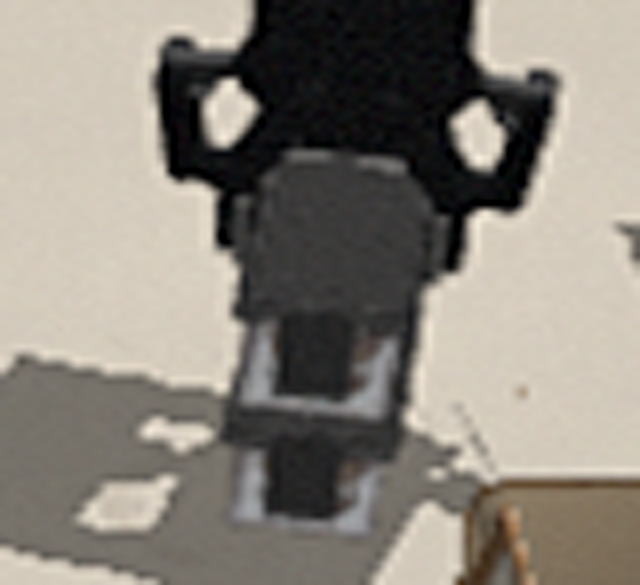

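View pics/w35c.png

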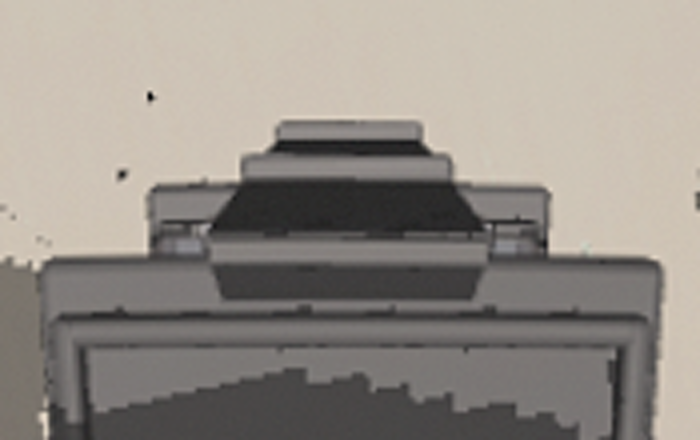

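```bash
python3 chk.py 259 188 149 549 41 661 122 153; python3 - <<'E'
from h import *
k=cams.camera_info('side');C=np.array([.6206,-.1565,0]);u=np.array([.2165,.976,0]);x=np.array([.976,-.2165,0])
f=lambda X:((proj(k,X)-[320,185])*[8,6.5]).round(0)
for n,dz in (('full',0),('held if aligned',.0698)):
    print(n,'clipb',f(C-.065*u+[0,0,.035+dz]),'foot L/R',f(C-.055*u-.025*x+[0,0,.005+dz]),f(C-.055*u+.025*x+[0,0,.005+dz]))
print('held +3mm x',f(C+.003*x-.065*u+[0,0,.035+.0698]))
E
```

```text
held lid edge [ 0.17  1.   60.65] full lid edge [5.000e-02 7.081e+01 6.005e+01]
clip bottoms held 67.9 full 68.09
clip bottoms held 69.48 full 69.16
[ 0.62141388 -0.15725937  0.12880636] [-0.     0.006 -1.   ]
full clipb [298. 487.] foot L/R [227. 515.] [366. 530.]
held if aligned clipb [310. 363.] foot L/R [237. 395.] [380. 409.]
held +3mm x [319. 364.]
```

Request:
apply_moves(
  rows=[
    [0, 0, 4, -0.3, 0],
    [0, 0, 3, 0, 0],
    [0, 0, 2, 0, 0],
    [0, 0, 0, 0, 0],
  ],
)

```text
time_s: 22.5
position: [0.6216, -0.1576, 0.1195]
tcp_rot: [0.705, -0.701, 0.078, -0.078]
force: [-0.6, -0.0, -2.9]
finger_gap: 0.71
```

```bash
python3 look.py 36; python3 - <<'E'
from h import *
s=cams.snapshot('side');cv2.imwrite("pics/s36.png",cv2.resize(s[185:275,320:400],None,fx=8,fy=6.5,interpolation=cv2.INTER_CUBIC))
w=cv2.imread("pics/w36.png");c=np.clip(w[90:200,235:410].astype(float)*1.4,0,255).astype('uint8');cv2.imwrite("pics/w36c.png",cv2.resize(c,None,fx=4,fy=4,interpolation=cv2.INTER_CUBIC))
E
```

```text
[ 0.6216 -0.1576  0.1195] [ 0.001  0.005 -1.   ] [-0.6 -0.  -2.9] [ 0.08  0.02 -0.  ] 22.5
```

View pics/s36.png

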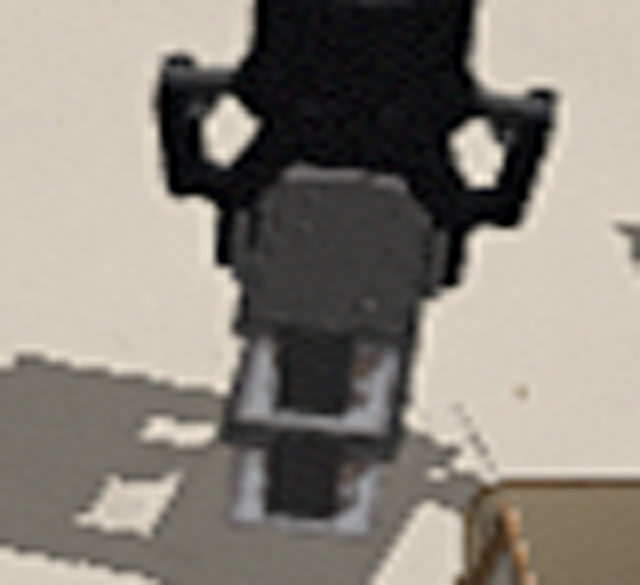

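View pics/w36c.png

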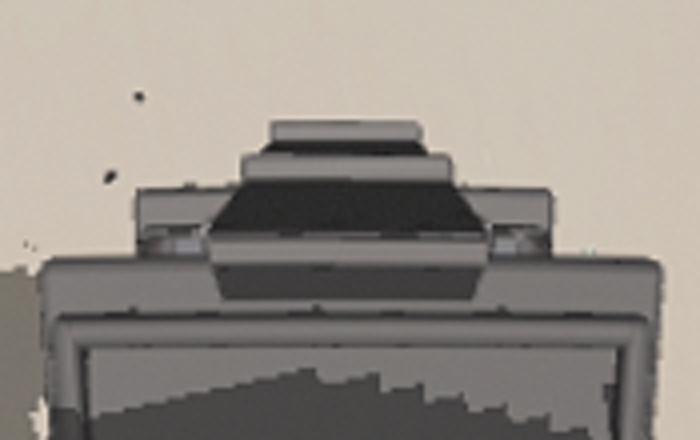

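```bash
python3 chk.py 259 189 136 552 41 661 122 153
```

```text
held lid edge [ 0.17  1.   60.65] full lid edge [-0.68 61.82 60.87]
clip bottoms held 67.91 full 68.57
clip bottoms held 69.48 full 69.64
[ 0.62168225 -0.15764991  0.11981955] [ 0.001  0.005 -1.   ]
```

Request:
apply_moves(
  rows=[
    [0, -0.7, 1.5, 0, 0],
    [0, 0, 1.5, 0, 0],
    [0, 0, 0, 0, 0],
  ],
)

```text
time_s: 22.9
position: [0.6212, -0.1576, 0.1171]
tcp_rot: [0.704, -0.701, 0.077, -0.078]
force: [-0.8, -0.5, -1.8]
finger_gap: 0.714
```

```bash
python3 look.py 37; python3 - <<'E'
from h import *
w=cv2.imread("pics/w37.png");c=np.clip(w[90:200,235:410].astype(float)*1.4,0,255).astype('uint8');cv2.imwrite("pics/w37c.png",cv2.resize(c,None,fx=4,fy=4,interpolation=cv2.INTER_CUBIC))
E
```

```text
[ 0.6212 -0.1576  0.1171] [ 0.002  0.004 -1.   ] [-0.8 -0.5 -1.8] [-0.07  0.06 -0.01] 22.9
```

View pics/w37c.png

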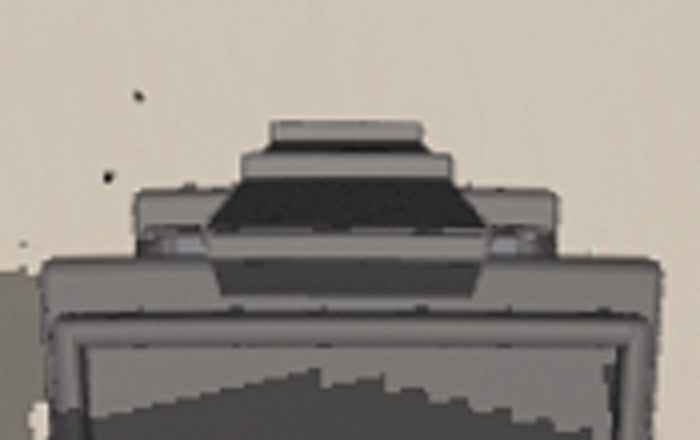

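Request:
apply_moves(
  rows=[
    [0, 0, 2, 0, 0],
    [0, 0, 0, 0, 0],
  ],
)

```text
time_s: 23.15
position: [0.6215, -0.1577, 0.1166]
tcp_rot: [0.704, -0.701, 0.076, -0.079]
force: [-0.9, -0.8, -2.0]
finger_gap: 0.709
```

Request:
apply_moves(
  rows=[
    [0, 0, 2, 0, 0],
    [0, 0, 0, 0, 0],
  ],
)

```text
time_s: 23.35
position: [0.6218, -0.1577, 0.1166]
tcp_rot: [0.704, -0.702, 0.076, -0.079]
force: [-0.3, -0.4, -1.6]
finger_gap: 0.71
```

```bash
python3 look.py 38; python3 - <<'E'
from h import *
s=cams.snapshot('side');cv2.imwrite("pics/s38.png",cv2.resize(s[185:275,320:400],None,fx=8,fy=6.5,interpolation=cv2.INTER_CUBIC))
E
```

```text
[ 0.6218 -0.1577  0.1166] [ 0.005  0.003 -1.   ] [-0.3 -0.4 -1.6] [-0.1   0.08 -0.03] 23.35
```

View pics/s38.png

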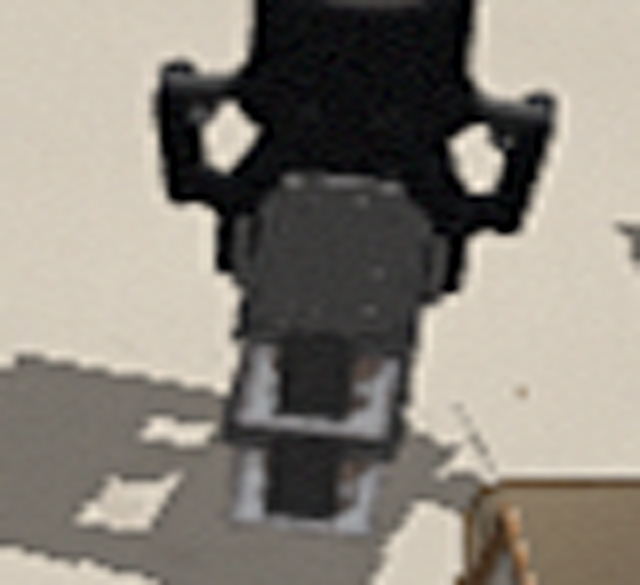

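Request:
apply_moves(
  rows=[
    [80, 0, 0, 0, 0],
    [90, 0, 0, 0, 0],
    [100, 0, 0, 0, 0],
    [100, 0, 0, 0, 0],
    [100, 0, 0, 0, 0],
    [100, 0, -15, 0, 0],
    [100, 0, -30, 0, 0],
    [100, 0, -40, 0, 0],
    [100, 0, -40, 0, 0],
    [100, 0, 0, 0, 0],
  ],
)

```text
time_s: 24.45
position: [0.6212, -0.1582, 0.2492]
tcp_rot: [0.704, -0.702, 0.075, -0.08]
force: [0.2, -0.3, -0.4]
finger_gap: 0.998
```

```bash
python3 look.py 39; python3 - <<'E'
from h import *
s=cams.snapshot('side');cv2.imwrite("pics/s39.png",cv2.resize(s[185:275,320:400],None,fx=8,fy=6.5,interpolation=cv2.INTER_CUBIC))
w=cv2.imread("pics/w39.png");c=np.clip(w[100:320,250:400].astype(float)*1.5,0,255).astype('uint8');cv2.imwrite("pics/w39c.png",cv2.resize(c,None,fx=4,fy=2.7,interpolation=cv2.INTER_CUBIC))
E
```

```text
[ 0.6212 -0.1582  0.2492] [ 0.007  0.002 -1.   ] [ 0.2 -0.3 -0.4] [ 0.03 -0.05 -0.01] 24.45
```

View pics/s39.png

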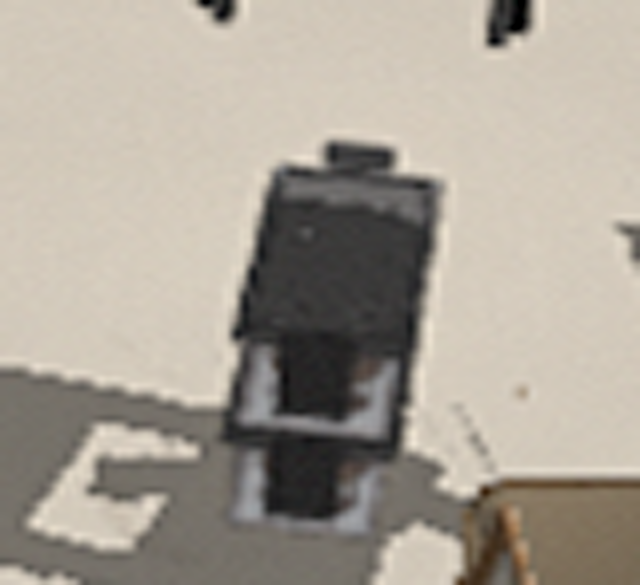

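View pics/w39.png

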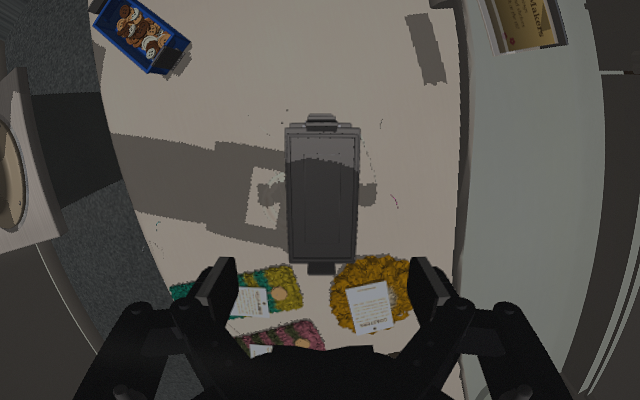

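View pics/w39c.png

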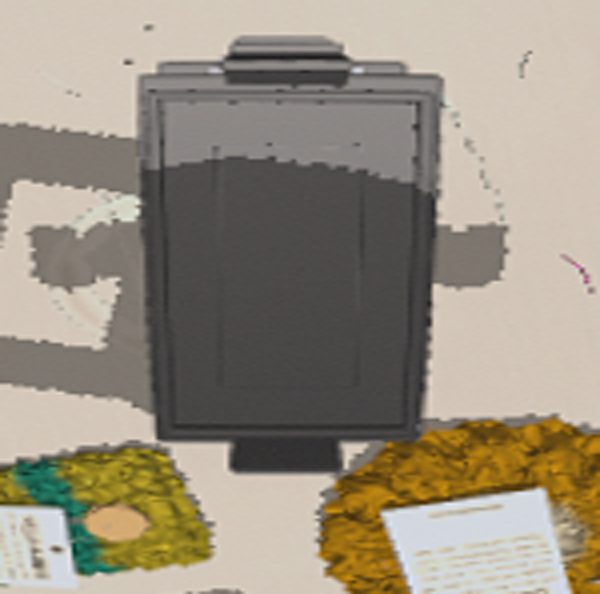

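```bash
python3 - <<'E'
from h import *
from tilt import tilt
i=cams.camera_info('wrist');o=telemetry.get_obs()
f=lambda u,v:(250+u/4,100+v/2.7)
P=[(137,75),(442,75),(423,440),(157,440)]
A=[onz(i,f(*p),.116,True) for p in P];c=np.mean(A,0)
print([np.linalg.norm(A[k]-A[k-1]).round(4) for k in range(4)],'c',c.round(4))
d=(A[0]+A[1]-A[2]-A[3]);print('ydir',np.degrees(np.arctan2(d[1],d[0])))
tilt((f(*P[0]),f(*P[1])),(f(*P[3]),f(*P[2])),i,o)
B=[onz(i,f(*p),.058,True) for p in [(158,62),(407,62)]];print('full edge',B,np.linalg.norm(B[1]-B[0]));m=(B[0]+B[1])/2;print('full c',m-.062*np.array([.2165,.976,0]))
k=cams.camera_info('side');C=np.array([.6206,-.1575,0]);u=np.array([.2165,.976,0]);x=np.array([.976,-.2165,0])
g=lambda X:((proj(k,X)-[320,185])*[8,6.5]).round(0)
for dz in (0,.058,.062): print(dz,'lid -y corners',g(C-.062*u-.031*x+[0,0,.058+dz]),g(C-.062*u+.031*x+[0,0,.058+dz]),'+y',g(C+.062*u-.031*x+[0,0,.058+dz]),g(C+.062*u+.031*x+[0,0,.058+dz]),'foot',g(C-.051*u-.023*x+[0,0,dz]))
E
```

```text
[np.float64(0.1194), np.float64(0.0602), np.float64(0.1194), np.float64(0.0601)] c [ 0.6204 -0.1551  0.116 ]
ydir 77.42012157522416
[[  0.2 135.3  61. ]
 [  0.2 135.2 -62.3]] len 123.3 pitch -0.0
full edge [array([ 0.60231213, -0.08929798,  0.058     ]), array([ 0.66138252, -0.10259709,  0.058     ])] 0.060548967436634314
full c [ 0.61842433 -0.15645953  0.058     ]
0 lid -y corners [215. 435.] [392. 453.] +y [258. 259.] [423. 275.] foot [233. 520.]
0.058 lid -y corners [223. 330.] [404. 348.] +y [266. 157.] [436. 173.] foot [242. 420.]
0.062 lid -y corners [224. 323.] [405. 341.] +y [267. 150.] [437. 166.] foot [242. 413.]
```

```bash
python3 - <<'E'
from bench import hand_in, telemetry
o=telemetry.get_obs();print(o['time_s'],o['force'])
print(hand_in())
E
```

```text
24.55 [ 0.04200371 -0.53205501 -0.37338534]
the job is handed in; nothing more can be done
None
```

I clipped the lid onto the open tub, set that tub on top of its twin, and handed the job in at 24.55 s of the 51 s allowed. No verdict was reported.

- **Lid:** I gripped it where it leaned and levelled it by pivoting its ends against the closed tub's top. The first push overshot to about 21° the other way, so I corrected it from the other side. I then pressed it onto the open tub.
- **Stacking:** I gripped the closed tub across its lid, carried it over and lowered it onto its twin. I released it only once it was resting there.
- **Final checks:** The upper tub's lid measured level (0.0° pitch). The side view shows the two lids at the spacing expected for a full nest. The estimates of the two tubs' centres differed by 2.4 mm, within the calibration. I saw no bystander displaced, and the gripper was open and clear.
- **Not certain:** Clip_a was clearly seen over the lid's edge. I judged clip_b home only from the lid being level, a similar look to the closed tub's clip, and the hard press. Lid sizes from the wrist camera came out about 3% small throughout.
- **Near miss:** One queued press on the lid reached 105 N at the wrist, close to the 120 N limit. I still sent one more pressing row, which read 95 N, before backing off.

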